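# Pack the tea tins and close the tea chest

## Robot

A 6-joint arm with a two-finger parallel gripper is mounted at the origin on the work surface. World frame = base frame: x ahead of the robot, y to its left, z up, the work surface at z = 0. Lengths are in m, angles in rad, forces in N, time in s.
With the tool pointing down it reaches from about 0.4 to 0.825 m from the base axis. Payload 7 kg.
Tool frame: the origin (TCP) lies on the centre line of the jaws, within the pads' length; the fingertips stand 22 mm ahead of it and the grasp point (between the pads) lies 3 mm ahead of it; z points along the fingers, y is the direction in which the jaws open and shut (so a half turn about z gives the same grasp; the last joint's range is limited). The gripper opens to 88 mm and grips with 3 to 60 N. Pads are 19 mm wide; open, the fingers measure 130 mm over their backs; the gripper's body (78 mm by 193 mm) begins 47 mm behind the grasp point.
Start: joints at [-0.979, 0.359, 0.012, 0, -1.224, -0.288], TCP at [0.202, -0.644, 0.249] pointing down, gripper open.
Joint ranges: [-3.07, 3.07], [-1.43, 2.12], [-1.02, 1.25], [-3.03, 1.67], [-3.05, -0], [-3.03, 3.03]. Speed limits (rad/s): [2.39, 2.39, 3.01, 3.14, 3.14, 3.14].

## Interface

Orientations are given as [roll, pitch, yaw] about the fixed x, y, z axes, in that order (R = Rz(yaw) Ry(pitch) Rx(roll)).
In Python, from station import arm gives the robot as it stands. The module is installed in compiled form; this text tells all that it offers.
- The arm moves only by the tool arm_command, never from a script. Its argument "motion" is a list of rows, each a list of 3 entries, a list of its own where there are three numbers: the shift along the tool's x, y, z in mm, then the turn, a rotation vector about the tool's x, y, z in degrees, then the opening, from 0 (shut) to 1 (fully open). In form: [[[tx, ty, tz], [wx, wy, wz], grip], ...]. A call has 1 to 20 rows; each row shifts and turns the commanded pose from where the row before left it, along the tool's axes as they then stand; what a row does not reach is not made up. A row lasts 1/12 s, in which the tool goes at most 41.7 mm and 7.16 degrees, less where a joint would pass 70% of its speed; a pose out of reach is approached as far as the arm can. A call is refused whole if a number of a shift passes 41.7 or a number of a turn 7.16, either way. A call with a gripper value outside its range is refused whole. The fingers move at their own pace and stop on an object; "newtons" is the grip in N (left out, the last holds). Time passes only in rows, so rows that do not move let the fingers close. It gives the time, the measured TCP pose, the force and the opening at its end, in the units of the state.
- arm.get_state(): the state, without advancing time (a new reading comes with each control period).
- arm.grab_frame(name): name is "scene" or "side" or "wrist"; returns the picture (480x640x3 uint8, red, green, blue); there is no depth.
- arm.camera_info(name): a dict with "fov_y" (degrees; the focal length in pixels is half the picture's height over the tangent of half this angle, whatever the lens; pixels are square), "cx", "cy" (the principal point, pixels), "k1" (the pictures are not rectified: a ray, as slopes to the right and down, at radius r is drawn at 1 + k1 r^2 times it, then the intrinsics apply), "view" (4x4, takes a point from world to camera coordinates); the wrist camera has in their place "tool_from_camera" (4x4, takes a point from camera to tool coordinates, whose origin is the TCP and whose axes are the flange's). Camera axes: x right, y down, z forward; pixel columns grow to the right and rows downward; lengths in m; the calibration is good to about 2 mm. A picture is of the moment at which its call begins: read the wrist's pose just before it. camera_info takes no time and is no camera call.
- arm.job_done(): hands the job in, once; it reports no verdict.
The state is a dict: "t": time; "q": joint angles; "qd": joint speeds; "joint_efforts": joint torques, N m; "eef_pos": TCP position; "ee_rot": TCP orientation; "force": force on the tool from outside, world axes, zero at the start; "moment": the same for the moment, N m; "width": finger opening in m.
Only numpy, scipy, OpenCV 4.12 (cv2) and the standard library are available. Lean on these libraries where they do the work, as an engineer would, in place of code of your own. Each camera call takes 0.05 s, during which the arm holds its last target. There are 200 camera calls.

## Task

Put every oblong tea tin from the worktop into the open tea chest, one to a lane, upright and lengthwise, pushed fully home against the back stop and against the rib on its left. Then lift the knee of the folding lid stay past centre to unlock it and lower the lid gently until it is fully closed, without letting it slam and leaving the other kitchen things where they are.

Things in the scene. Friction and masses are not known exactly. Their poses are not given: they have to be found in the camera images.
- chest: fixed plywood tea chest, outside 210 (x) x 314 (y) x 90 mm high, walls and floor 8 mm, open-topped, turned by some yaw; origin at the centre of its underside, x towards the hinged back (away from the robot), y to its left, z up. Low ribs make four lanes along x on the floor. Front inner wall at x = -97 mm. The open lid stands up at the back; there is room for a gripper above the lanes
- back_stop (a point): dark wooden back stop across the chest floor, 22 mm high above the floor; this point is the middle of its front face's foot, at chest x = 35, y = 0, z = 8 mm. A tin's back end is pushed against this face
- lid_hinge (a point): middle of the lid's hinge line (along the chest's y) on the top of the chest's back wall, chest (105, 0, 90) mm. The lid is a plywood frame round a clear window, so the tins can be seen through it. If a tin has to be put right, the closed lid can be lifted open again by its bar, and the stay's bar pushed back and down to lock it
- lid_bar (a point): middle of the lid's round steel handle bar (12 mm thick, 130 mm long, parallel to the hinge), 35 mm beyond the lid's free edge on two rods, 245 mm from the hinge line. Open: on top, about 335 mm above the worktop; closed: in front of the chest, 95 mm above the worktop. Pinched from above, it turns between the fingers as the lid swings
- lid (a joint): lid hinge, rad: 0 = open, held by the locked stay (leaning 7 degrees forward of upright); grows as the lid swings forward and down towards the robot; 1.45 = closed. Lid 210 x 314 x 10 mm, 0.5 kg. Hinge friction and damping: it stays where left in the upper half and sinks slowly by itself in the lower half. Cannot be lowered while the stay is locked
- stay_bar (a point): grip point on the round steel finger bar of the stay's knee, outside the chest's left (+y) wall: 12 mm thick, parallel to the chest's y, 78 mm long, ending in a black ball; this point is 63 mm off the wall. Locked: chest x = 17, z = 91 mm. It moves on an 80 mm circle about stay_pivot's axis and can turn between the fingers; pinch it from above
- stay_pivot (a point): lower pivot of the stay on the chest's left wall, 45 mm towards the robot from the chest's centre and 40 mm above the worktop; the axis is parallel to the chest's y
- stay_knee (a joint): knee of the folding lid stay, rad: 0 = locked, resting on its stop 0.2 past the straight line; 0.2 = links in line (dead centre); more = unlocked. Grows as the bar is lifted up and forward (towards the robot), to 2.77 with the lid closed. A few newtons lift it; from 0.45 it stays put. Lower link 80 mm, upper link 128 mm, pinned to the lid's left edge
- lane1 (a point): lane 1 of 4, counted from the chest's right (-y): where a tin's origin lies when the tin is fully home, on the floor, lengthwise along the chest's x, back end on the back stop, left side on the lane's dark rib (at its +y side, 20 to 22 mm wide, 12 mm high above the floor, 85 mm long). Lane 48 mm wide between ribs; 30 mm between tins in neighbouring lanes
- lane2 (a point): lane 2 of 4, counted from the chest's right (-y): where a tin's origin lies when the tin is fully home, on the floor, lengthwise along the chest's x, back end on the back stop, left side on the lane's dark rib (at its +y side, 20 to 22 mm wide, 12 mm high above the floor, 85 mm long). Lane 48 mm wide between ribs; 30 mm between tins in neighbouring lanes
- lane3 (a point): lane 3 of 4, counted from the chest's right (-y): where a tin's origin lies when the tin is fully home, on the floor, lengthwise along the chest's x, back end on the back stop, left side on the lane's dark rib (at its +y side, 20 to 22 mm wide, 12 mm high above the floor, 85 mm long). Lane 48 mm wide between ribs; 30 mm between tins in neighbouring lanes
- lane4 (a point): lane 4 of 4, counted from the chest's right (-y): where a tin's origin lies when the tin is fully home, on the floor, lengthwise along the chest's x, back end on the back stop, left side on the lane's dark rib (at its +y side, 20 to 22 mm wide, 12 mm high above the floor, 85 mm long). Lane 48 mm wide between ribs; 30 mm between tins in neighbouring lanes
- tin_a: oblong plain metal tea tin, 100 (its x) x 40 (its y) x 56 mm high, about 0.25 kg, loose, upright on the worktop at the start; origin at the centre of its underside; the two ends and the two sides are alike. May be absent
- tin_b: oblong plain metal tea tin, 100 (its x) x 40 (its y) x 56 mm high, about 0.25 kg, loose, upright on the worktop at the start; origin at the centre of its underside; the two ends and the two sides are alike. May be absent
- tin_c: oblong plain metal tea tin, 100 (its x) x 40 (its y) x 56 mm high, about 0.25 kg, loose, upright on the worktop at the start; origin at the centre of its underside; the two ends and the two sides are alike. May be absent
- tin_d: oblong plain metal tea tin, 100 (its x) x 40 (its y) x 56 mm high, about 0.25 kg, loose, upright on the worktop at the start; origin at the centre of its underside; the two ends and the two sides are alike. May be absent
- salt: white ceramic salt shaker, 40 mm wide, 53 mm tall, standing among the tins; loose bystander, origin at the centre of its underside, leave it alone
- mug: grey mug, 80 mm wide, 90 mm tall; loose bystander, origin at the centre of its underside, leave it alone
- jar: amber glass jar with a wooden cap, 70 mm wide, 95 mm tall; loose bystander, origin at the centre of its underside, leave it alone
- bowl: white bowl, 130 mm wide, 50 mm tall; loose bystander, origin at the centre of its underside, leave it alone
- cup: blue cup, 72 mm wide, 60 mm tall; loose bystander, origin at the centre of its underside, leave it alone
- spoon: wooden spoon, 220 mm long, lying flat; loose bystander, origin at the centre of its underside, leave it alone
Not all that is in view belongs to the job. What is shaped like the tin_c but yellow is not meant.

How it is judged:
By the outcome, as a careful person would: the job done as asked, in the order asked, and still so for the second after the job is handed in, with the robot touching nothing.
Of tin_a, tin_b, tin_c, tin_d only 3 to 4 are there at a start; the rules pass over those that are not, and their reading is None.
At some moment in a run one of tin_a, tin_b, tin_c, tin_d may be knocked a few centimetres aside while the robot is not near it.
Once in a run the grip may slacken for a moment while it holds something.
It also fails if it takes over 210 s, if anything falls off the work surface, if the arm or the gripper's body presses on something with over 40 N, if the wrist force passes 120 N, or if a joint passes its speed limit or range.

## Working session

There is one attempt and no reset: what is moved stays moved. The work goes in short steps, Python scripts to look and compute and a tool call to move; the robot and the scene stay as the last step left them, time stands still between calls to the robot, and variables do not carry over. Pictures are saved under pics/ and viewed, on a budget of 14 in all, crops included, one or two more only if the job needs it, and the job is handed in when it is done.

Besides the shell and the picture viewer there is one more tool, called after "Call:" in YAML: its name, and indented under it one key for each argument. arm_command: Moves the arm, as the interface text tells. Its arguments: {"type":"object","properties":{"motion":{"type":"array","items":{"type":"array"}},"newtons":{"type":"number"}},"required":["motion"]}

```bash
mkdir -p pics; cat > h.py <<'E'
import numpy as np, cv2
from station import arm
def grab(n,f=None):
    s=arm.get_state(); im=arm.grab_frame(n)
    if f: cv2.imwrite('pics/'+f,cv2.cvtColor(im,cv2.COLOR_RGB2BGR))
    return im,s
def rotm(e):
    from scipy.spatial.transform import Rotation as R
    return R.from_euler('xyz',e).as_matrix()
def cam(n,s=None):
    c=arm.camera_info(n); f=240/np.tan(np.radians(c['fov_y'])/2)
    if n=='wrist':
        s=s or arm.get_state(); T=np.eye(4); T[:3,:3]=rotm(s['ee_rot']); T[:3,3]=s['eef_pos']
        V=np.linalg.inv(T@np.array(c['tool_from_camera']))
    else: V=np.array(c['view'])
    return f,c['cx'],c['cy'],c['k1'],V
def proj(n,P,s=None):
    f,cx,cy,k,V=cam(n,s); P=np.atleast_2d(P); p=P@V[:3,:3].T+V[:3,3]; q=p[:,:2]/p[:,2:]
    r2=(q**2).sum(1,keepdims=True); return q*(1+k*r2)*f+[cx,cy]
def ray(n,px,s=None):
    f,cx,cy,k,V=cam(n,s); d=(np.atleast_2d(px)-[cx,cy])/f; u=d.copy()
    for _ in range(30): u=d/(1+k*(u**2).sum(1,keepdims=True))
    D=np.c_[u,np.ones(len(u))]@V[:3,:3]; o=-V[:3,:3].T@V[:3,3]; return o,D
def onz(n,px,z,s=None):
    o,D=ray(n,px,s); return o+D*((z-o[2])/D[:,2:])
E
python3 - <<'E'
from h import *
a,s=grab('scene','s0.png'); b,_=grab('side','d0.png'); c,_=grab('wrist','w0.png')
print(s)
for n in('scene','side','wrist'): print(n,arm.camera_info(n))
E
```

```text
{'t': 0.0, 'q': array([-9.78901634e-01,  3.59376143e-01,  1.10449799e-02, -3.64864500e-04,
       -1.22408779e+00, -2.88084260e-01]), 'qd': array([ 1.12716756e-04,  1.72241624e-05,  1.43909370e-03,  2.61710692e-04,
        2.11596490e-03, -4.06706137e-04]), 'joint_efforts': array([-1.22120608e-03, -5.82712984e+01,  2.93060410e+01,  6.99737281e+00,
        6.74759751e-03, -2.09636501e-04]), 'eef_pos': array([ 0.20176413, -0.64365783,  0.24762091]), 'ee_rot': array([ 3.13993944e+00, -1.32200683e-04, -2.83790637e+00]), 'force': array([-0.25405075, -0.00733757,  0.1373597 ]), 'moment': array([-0.06862487,  0.02180345,  0.01594365]), 'width': 0.08750567583887861}
scene {'fov_y': 55.27715410865449, 'cx': 320.6963393683105, 'cy': 243.15954367581455, 'k1': -0.0819338959406227, 'view': array([[ 0.84361051,  0.53678086,  0.01369715, -0.41599174],
       [ 0.45818271, -0.70631529, -0.53961775, -0.15021342],
       [-0.27998197,  0.461503  , -0.84179871,  1.45482644],
       [ 0.        ,  0.        ,  0.        ,  1.        ]])}
side {'fov_y': 42.99672268948939, 'cx': 322.66500558007436, 'cy': 245.1423945291573, 'k1': 0.061862693698710225, 'view': array([[ 0.83586033,  0.54875639,  0.01428078, -0.40799425],
       [ 0.35868425, -0.52628101, -0.77095649, -0.04480731],
       [-0.41555159,  0.64953423, -0.63672769,  1.94519914],
       [ 0.        ,  0.        ,  0.        ,  1.        ]])}
wrist {'fov_y': 68.87781705899943, 'cx': 320.2379328973019, 'cy': 243.279663226102, 'k1': 0.014820832080058554, 'tool_from_camera': array([[ 6.98838967e-04, -9.59311444e-01, -2.82349189e-01,
         7.60484906e-02],
       [ 9.99999598e-01,  5.11773381e-04,  7.36281998e-04,
         8.60962901e-04],
       [-5.61824948e-04, -2.82349590e-01,  9.59311416e-01,
        -1.35102051e-01],
       [ 0.00000000e+00,  0.00000000e+00,  0.00000000e+00,
         1.00000000e+00]])}
```

View pics/s0.png

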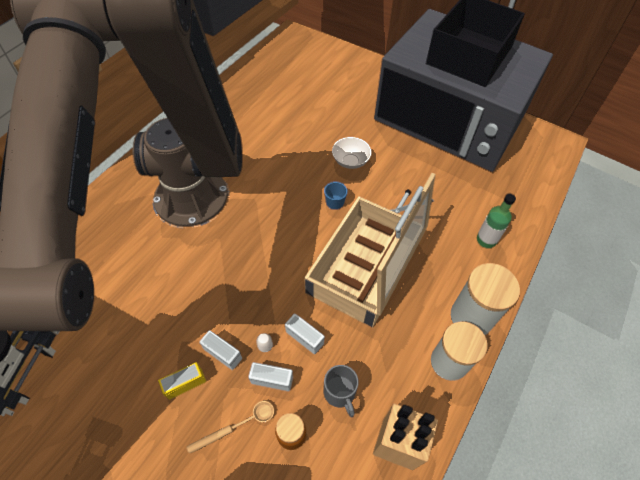

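View pics/d0.png

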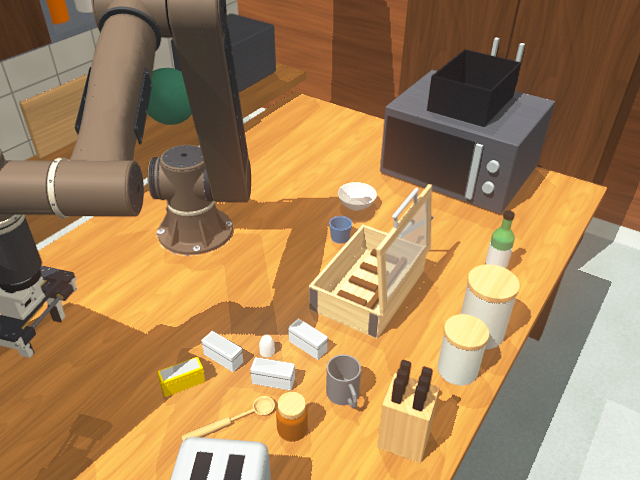

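The candidates are the plain tins at about (220,348), (271,376) and (305,333). The look-alikes are the yellow tin (182,380), which is not meant, and the salt shaker (265,342). I'll check the choice in a close crop.

```bash
python3 - <<'E'
import cv2,numpy as np
a=cv2.imread('pics/s0.png'); 
c1=cv2.resize(a[300:410,150:350],None,fx=4,fy=4,interpolation=cv2.INTER_CUBIC)[:300+140]
cv2.imwrite('pics/c1.png',c1)
c2=cv2.resize(a[165:325,290:450],None,fx=3.7,fy=3.7,interpolation=cv2.INTER_CUBIC)
cv2.imwrite('pics/c2.png',c2)
E
```

```text
(no output)
```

View pics/c1.png

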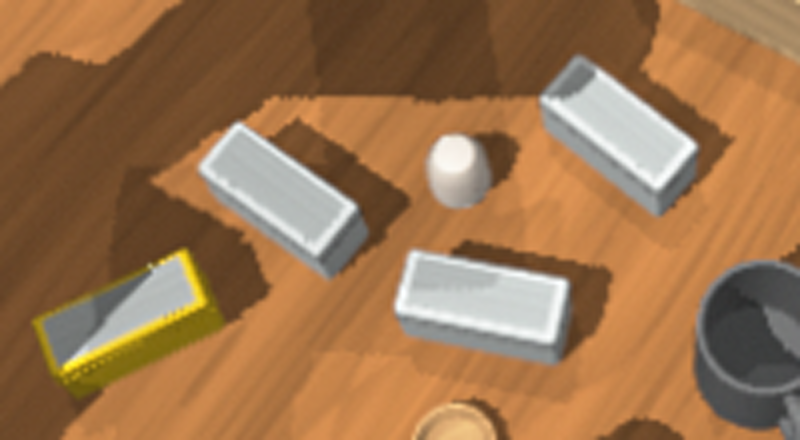

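View pics/c2.png

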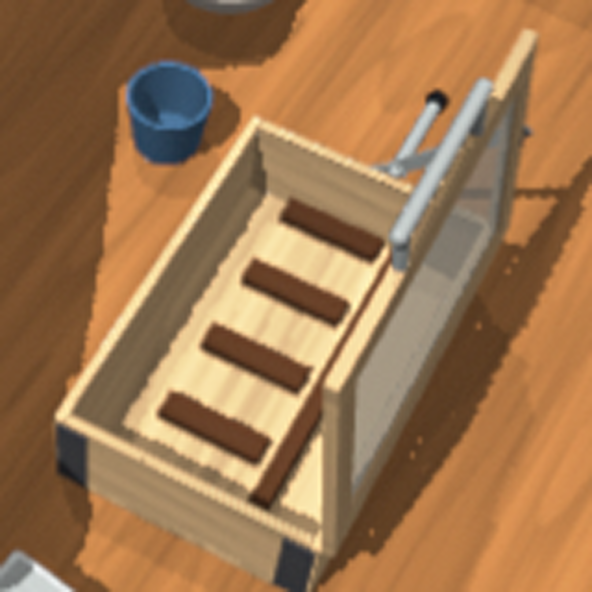

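The close crop shows three plain metal tins (left, bottom and right), the yellow one at the lower left and the salt between them. The chest crop shows four ribs, the back stop and the stay bar with its black ball at (437,100).

```bash
python3 - <<'E'
from h import *
np.set_printoptions(precision=4,suppress=True)
u=lambda p,s,o:(np.array(p,float)+.5)/s-.5+np.array(o)
for p in ([(238,125),(200,165),(318,250),(360,205)],[(412,252),(398,305),(556,340),(570,280)],[(580,58),(541,97),(660,188),(697,147)]):
    W=onz('scene',u(p,4,(150,300)),.056); L=(W[2]+W[3]-W[0]-W[1])/2; 
    print(W[:,:2].mean(0),'len',np.linalg.norm(L),'wid',np.linalg.norm(W[1]-W[0]),'yaw',np.degrees(np.arctan2(L[1],L[0])))
W=onz('scene',u([(256,120),(60,415),(320,548)],3.7,(290,165)),.09);print(W, np.linalg.norm(W[0]-W[1]),np.linalg.norm(W[2]-W[1]))
d=W[0]-W[1]; yaw=np.arctan2(d[1],d[0])-np.pi/2; print('yaw',np.degrees(yaw))
ex=np.array([np.cos(yaw),np.sin(yaw),0]); c=(W[0]+W[1])/2+ex*.105; print('chest',c)
E
```

```text
[ 0.4148 -0.3487] len 0.0965505533974789 wid 0.03395912421208142 yaw -0.5437811526127132
[ 0.5618 -0.3345] len 0.09802336257323856 wid 0.03339860041449941 yaw 21.657933807141738
[ 0.569 -0.198] len 0.09676713327770983 wid 0.03630007229142979 yaw -5.978762524814589
[[ 0.4824  0.2236  0.09  ]
 [ 0.4983 -0.083   0.09  ]
 [ 0.7032 -0.0729  0.09  ]] 0.3070459215562118 0.2051034980655439
yaw 2.9737801589055537
chest [0.5952 0.0757 0.09  ]
```

Call:
arm_command:
  motion:
    - [[-33, 22, -4], [0, 0, 0], 1]
    - [[-33, 22, -4], [0, 0, 0], 1]
    - [[-33, 22, -4], [0, 0, 0], 1]
    - [[-33, 22, -4], [0, 0, 0], 1]
    - [[-33, 22, -4], [0, 0, 0], 1]
    - [[-33, 22, -4], [0, 0, 0], 1]
    - [[-33, 22, -4], [0, 0, 0], 1]
    - [[-33, 22, -4], [0, 0, 0], 1]
    - [[-33, 22, -4], [0, 0, 0], 1]
    - [[-33, 22, -4], [0, 0, 0], 1]
    - [[-33, 22, -4], [0, 0, 0], 1]
    - [[-33, 22, -4], [0, 0, 0], 1]
    - [[0, 0, 0], [0, 0, 5.8], 1]
    - [[0, 0, 0], [0, 0, 5.8], 1]
    - [[0, 0, 0], [0, 0, 5.8], 1]
    - [[0, 0, 0], [0, 0, 0], 1]
    - [[0, 0, 0], [0, 0, 0], 1]
    - [[0, 0, 0], [0, 0, 0], 1]

```text
t: 1.65
eef_pos: [0.5006, -0.2738, 0.2964]
ee_rot: [3.142, -0.0, -3.138]
force: [-0.3, 0.8, -0.3]
width: 0.0874
```

```bash
python3 - <<'E'
from h import *
a,s=grab('wrist','w1.png'); print(s['t'],s['eef_pos'],s['ee_rot'],s['q'])
E
```

```text
1.65 [ 0.50063683 -0.27383587  0.29643705] [ 3.14154632e+00 -2.03742595e-04 -3.13849802e+00] [-1.57735236e-01  1.59654648e-01 -1.47726427e-01 -1.37492397e-05
 -1.26362378e+00 -1.40996231e+00]
```

View pics/w1.png

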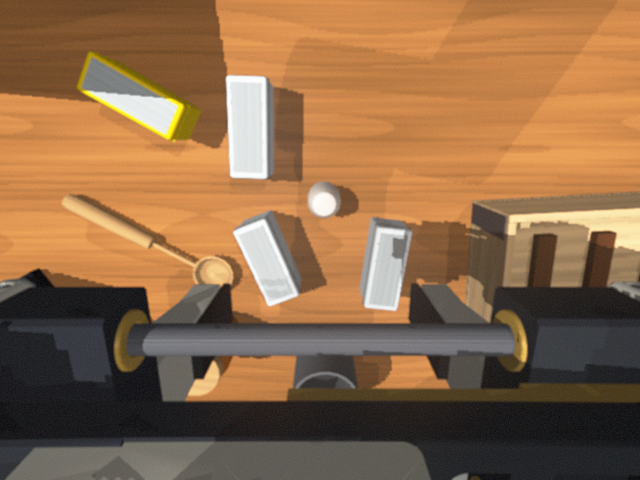

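The view shows tins at about (250,127), (267,258) and (386,263), with the salt at (323,199) and the yellow tin at (138,95). No fourth tin is visible.

```bash
cat > t.py <<'E'
from h import *
np.set_printoptions(precision=4,suppress=True)
def tins(im,s,z=.056,show=True):
    hsv=cv2.cvtColor(im,cv2.COLOR_RGB2HSV); m=((hsv[...,1]<45)&(hsv[...,2]>120)).astype(np.uint8)
    m[285:]=0
    cs,_=cv2.findContours(m,cv2.RETR_EXTERNAL,cv2.CHAIN_APPROX_NONE); out=[]
    for c in cs:
        if cv2.contourArea(c)<1200: continue
        W=onz('wrist',c[:,0,:].astype(float),z,s)[:,:2]*1000
        r=cv2.minAreaRect(W.astype(np.float32)); (w,h),a=r[1],r[2]
        if w<h: w,h,a=h,w,a-90
        a=(a+90)%180-90
        print('px',c[:,0].mean(0),'ctr',r[0],'L,W',w,h,'yaw',a)
E
python3 - <<'E'
from t import *
im=cv2.cvtColor(cv2.imread('pics/w1.png'),cv2.COLOR_BGR2RGB); s=arm.get_state()
tins(im,s)
for p in ([(228,77),(265,77),(269,178),(230,178)],[(235,230),(269,213),(298,291),(266,304)],[(371,219),(408,222),(398,309),(362,306)]):
    W=onz('wrist',p,.056,s)*1000; L=(W[2]+W[3]-W[0]-W[1])/2
    print(W[:,:2].mean(0),np.linalg.norm(L),np.linalg.norm(W[1]-W[0]),np.degrees(np.arctan2(L[1],L[0])))
E
```

```text
px [384.5961 253.8325] ctr (547.1036987304688, -198.25213623046875) L,W 78.68633270263672 47.596580505371094 yaw -6.207969665527344
px [264.2475 251.6515] ctr (547.8099365234375, -337.30548095703125) L,W 89.44823455810547 46.08624267578125 yaw 17.168180465698242
px [247.4436 125.9855] ctr (413.4026184082031, -347.0039978027344) L,W 98.78147888183594 41.5817756652832 yaw -1.75494384765625
px [128.3018  95.5811] ctr (383.98468017578125, -461.5719299316406) L,W 86.89179229736328 30.382522583007812 yaw 60.65068435668945
[ 414.1701 -346.4891] 97.46916584172038 36.139854961933985 -1.4744049686541094
[ 555.6043 -332.5004] 95.95392771517862 42.83231486335919 18.48671049343648
[ 561.0384 -199.213 ] 105.25898018780028 40.87649416749521 -2.752273593433725
```

Call:
arm_command:
  motion:
    - [[2, 34, -4], [0, 0, 0], 1]
    - [[2, 34, -4], [0, 0, 0], 1]
    - [[2, 34, -4], [0, 0, 0], 1]
    - [[2, 34, -4], [0, 0, 0], 1]
    - [[2, 34, -4], [0, 0, 0], 1]
    - [[2, 34, -4], [0, 0, 0], 1]
    - [[2, 34, -4], [0, 0, 0], 1]
    - [[2, 34, -4], [0, 0, 0], 1]
    - [[2, 34, -4], [0, 0, 0], 1]
    - [[2, 34, -4], [0, 0, 0], 1]
    - [[0, 0, 0], [0, 0, 0], 1]
    - [[0, 0, 0], [0, 0, 0], 1]
    - [[0, 0, 0], [0, 0, 0], 1]

```text
t: 2.78
eef_pos: [0.4806, 0.0662, 0.3365]
ee_rot: [-3.141, -0.0, -3.14]
force: [0.6, 0.1, 0.2]
width: 0.0878
```

```bash
python3 - <<'E'
from h import *
a,s=grab('wrist','w2.png'); print(s['t'],s['eef_pos'],s['ee_rot'],s['q']); np.save('s2.npy',s)
E
```

```text
2.7833 [0.48062723 0.06615683 0.33649129] [-3.14145354e+00 -1.53791271e-04 -3.13970860e+00] [ 5.43251027e-01 -8.60840391e-03 -2.43402332e-01  4.10972416e-05
 -1.33620589e+00 -2.11217285e+00]
```

View pics/w2.png

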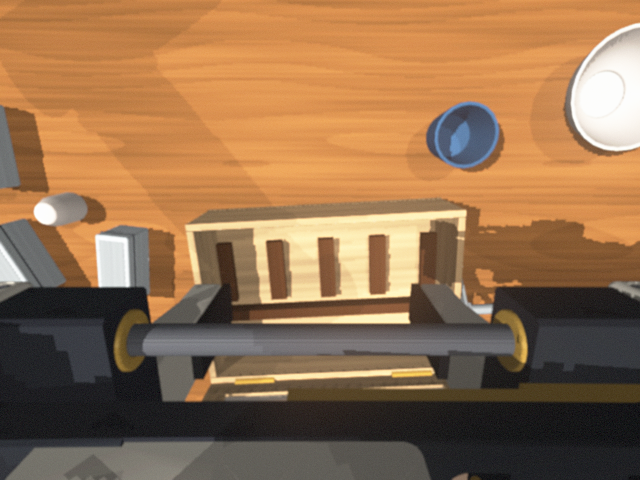

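The wrist view shows five dark ribs at about x = 228, 277, 327, 378 and 428, the front rim from (188,226) to (466,211), and the back stop at about y = 308.

```bash
python3 - <<'E'
from t import *
im=cv2.cvtColor(cv2.imread('pics/w2.png'),cv2.COLOR_BGR2RGB); s=np.load('s2.npy',allow_pickle=True).item()
hsv=cv2.cvtColor(im,cv2.COLOR_RGB2HSV)
m=((hsv[...,2]<105)&(hsv[...,1]>80)).astype(np.uint8); m[:225]=0; m[302:]=0; m[:,:200]=0; m[:,460:]=0
cs,_=cv2.findContours(m,cv2.RETR_EXTERNAL,cv2.CHAIN_APPROX_NONE)
for c in cs:
    if cv2.contourArea(c)<300: continue
    W=onz('wrist',c[:,0].astype(float),.020,s)[:,:2]*1000; r=cv2.minAreaRect(W.astype(np.float32)); print('rib',c[:,0].mean(0),r)
for row in (245,260,275,290):
    x=np.where(m[row,200:460])[0]+200; g=np.split(x,np.where(np.diff(x)>2)[0]+1); print(row,[(a[0],a[-1]) for a in g if len(a)>8])
print('rim',onz('wrist',[(188,226),(466,211)],.09,s), 'stop top front edge',onz('wrist',[(240,306),(400,298)],.030,s))
W=onz('wrist',[(188,226),(466,211)],.09,s); d=W[1]-W[0]; print(np.linalg.norm(d),np.degrees(np.arctan2(d[1],d[0]))-90)
E
```

```text
rib [380.9638 298.733 ] ((608.9303588867188, 149.12266540527344), (25.882776260375977, 143.89678955078125), 0.2209952473640442)
rib [227.0585 273.6257] ((578.8770141601562, -60.922515869140625), (87.35057830810547, 23.77098274230957), 3.3504130840301514)
rib [429.395  253.7395] ((554.431396484375, 214.51979064941406), (66.59056854248047, 22.760894775390625), 5.5025787353515625)
245 [(np.int64(215), np.int64(231)), (np.int64(421), np.int64(436))]
260 [(np.int64(217), np.int64(233)), (np.int64(424), np.int64(437))]
275 [(np.int64(219), np.int64(235)), (np.int64(424), np.int64(436))]
290 [(np.int64(412), np.int64(422))]
rim [[ 0.4967 -0.0805  0.09  ]
 [ 0.479   0.2282  0.09  ]] stop top front edge [[ 0.6251 -0.0436  0.03  ]
 [ 0.6124  0.1775  0.03  ]]
0.3091452858140514 3.295563680034846
```

```bash
python3 - <<'E'
from t import *
im=cv2.cvtColor(cv2.imread('pics/w2.png'),cv2.COLOR_BGR2RGB); s=np.load('s2.npy',allow_pickle=True).item()
C=np.array([594,77.7]); a=np.radians(3.1); R=np.array([[np.cos(a),np.sin(a)],[-np.sin(a),np.cos(a)]])
for row in (250,265,280,292):
    v=im[row].astype(float); r=v[:,2]/(v[:,0]+1); 
    x=np.where((im[row,210:450].max(1)<150)&(r[210:450]<.62))[0]+210
    for g in np.split(x,np.where(np.diff(x)>2)[0]+1):
        if len(g)<8: continue
        W=onz('wrist',[(g[0]-.5,row),(g[-1]+.5,row)],.02,s)[:,:2]*1000
        print(row,g[0],g[-1],((W-C)@R.T).round(1).tolist())
E
```

```text
250 214 246 [[-55.4, -151.6], [-53.1, -107.2]]
250 267 284 [[-51.7, -80.2], [-50.4, -55.9]]
250 319 332 [[-48.0, -10.0], [-47.1, 8.9]]
250 370 384 [[-44.5, 58.9], [-43.4, 79.1]]
250 420 449 [[-41.0, 126.3], [-38.9, 166.6]]
265 210 254 [[-34.3, -160.0], [-31.1, -98.6]]
265 269 287 [[-30.1, -79.5], [-28.7, -53.5]]
265 320 334 [[-26.5, -9.8], [-25.4, 10.8]]
265 370 384 [[-22.9, 58.6], [-21.9, 79.1]]
265 419 449 [[-19.5, 125.5], [-17.4, 167.7]]
280 210 258 [[-12.3, -163.1], [-8.8, -95.4]]
280 270 290 [[-8.0, -80.2], [-6.5, -51.1]]
280 321 338 [[-4.3, -9.5], [-3.0, 15.4]]
280 370 383 [[-0.8, 58.4], [0.2, 77.7]]
280 419 449 [[2.6, 126.1], [4.8, 168.9]]
292 232 258 [[7.2, -134.9], [9.2, -97.2]]
292 271 288 [[10.1, -80.4], [11.4, -55.2]]
292 322 335 [[13.8, -9.1], [14.8, 10.5]]
292 371 383 [[17.3, 59.5], [18.3, 77.7]]
292 411 423 [[20.2, 115.4], [21.1, 133.6]]
```

```bash
cat >> t.py <<'E'
def sc(f=None):
    im,s=grab('scene',f); hsv=cv2.cvtColor(im,cv2.COLOR_RGB2HSV)
    m=((hsv[...,1]<55)&(hsv[...,2]>90)).astype(np.uint8); m[:300]=0; m[:,:130]=0; m[:,330:]=0; m[400:]=0
    n,l,st,c=cv2.connectedComponentsWithStats(m)
    for i in range(1,n):
        if st[i,4]>120: print(st[i,4],c[i].round(1),onz('scene',c[i:i+1],.05)[0,:2].round(4))
E
python3 - <<'E'
from t import *
im=cv2.cvtColor(cv2.imread('pics/w1.png'),cv2.COLOR_BGR2RGB)
sc('s1.png')
print('salt,mug,jar', onz('scene',[(265,341),(340,385),(290,432)],.05)[:,:2])
E
```

```text
837 [304.4 333.1] [ 0.5723 -0.2028]
818 [220.6 349.3] [ 0.4208 -0.3524]
215 [264.1 342.3] [ 0.5008 -0.2782]
911 [270.7 376. ] [ 0.5647 -0.3388]
432 [179.2 377.4] [ 0.3813 -0.4633]
salt,mug,jar [[ 0.5008 -0.2741]
 [ 0.7169 -0.2668]
 [ 0.6771 -0.4208]]
```

Call:
arm_command:
  motion:
    - [[-10, -33, 5], [0, 0, 0], 0.75]
    - [[-10, -33, 5], [0, 0, 0], 0.75]
    - [[-10, -33, 5], [0, 0, 0], 0.75]
    - [[-10, -33, 5], [0, 0, 0], 0.75]
    - [[-10, -33, 5], [0, 0, 0], 0.75]
    - [[-10, -33, 5], [0, 0, 0], 0.75]
    - [[-10, -33, 5], [0, 0, 0], 0.75]
    - [[-10, -33, 5], [0, 0, 4.5], 0.75]
    - [[0, 0, 30], [0, 0, 0], 0.75]
    - [[0, 0, 30], [0, 0, 0], 0.75]
    - [[0, 0, 30], [0, 0, 0], 0.75]
    - [[0, 0, 30], [0, 0, 0], 0.75]
    - [[0, 0, 0], [0, 0, 0], 0.75]
    - [[0, 0, 0], [0, 0, 0], 0.75]
    - [[0, 0, 0], [0, 0, 0], 0.75]

```text
t: 4.13
eef_pos: [0.5615, -0.1987, 0.1783]
ee_rot: [-3.141, 0.002, 3.063]
force: [0.8, 0.5, 0.9]
width: 0.066
```

```bash
python3 - <<'E'
from t import *
a,s=grab('wrist','w3.png'); print(s['eef_pos'],s['ee_rot'],s['q'],s['width']); grab('scene','s2.png')
b=cv2.resize(cv2.imread('pics/s2.png')[280:420,140:380],(640,373)); cv2.imwrite('pics/m3.png',np.vstack([cv2.resize(cv2.imread('pics/w3.png')[180:420],(592,222)),b[:, :592]]))
E
```

```text
[ 0.5615 -0.1987  0.1783] [-3.1409  0.0015  3.0628] [-0.0117  0.2829 -0.2671  0.001  -1.0192 -1.6384] 0.06600644232209346
```

View pics/m3.png

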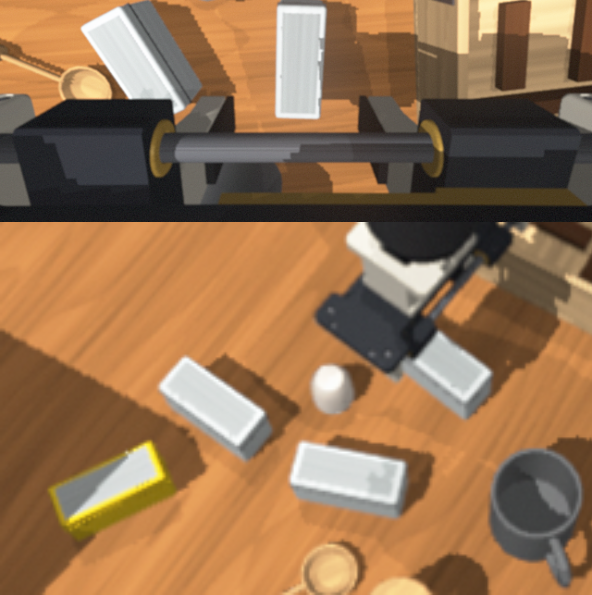

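The tin is centred between the fingers, at about (300,60) in the montage, and square to them, so I descend and grip.

Call:
arm_command:
  motion:
    - [[0, 0, 30], [0, 0, 0], 0.75]
    - [[0, 0, 30], [0, 0, 0], 0.75]
    - [[0, 0, 30], [0, 0, 0], 0.75]
    - [[0, 0, 22], [0, 0, 0], 0.75]
    - [[0, 0, 20], [0, 0, 0], 0.75]
    - [[0, 0, 0], [0, 0, 0], 0.75]
    - [[0, 0, 0], [0, 0, 0], 0.3]
    - [[0, 0, 0], [0, 0, 0], 0.3]
    - [[0, 0, 0], [0, 0, 0], 0.3]
    - [[0, 0, 0], [0, 0, 0], 0.3]
    - [[0, 0, 0], [0, 0, 0], 0.3]
    - [[0, 0, 0], [0, 0, 0], 0.3]
  newtons: 30

```text
t: 5.23
eef_pos: [0.5618, -0.1975, 0.0462]
ee_rot: [3.141, 0.003, 3.063]
force: [-1.0, 3.4, 8.1]
width: 0.0401
```

```bash
python3 - <<'E'
from t import *
s=arm.get_state(); print(s['eef_pos'],s['ee_rot'],s['width'],s['force'])
print(onz('wrist',[(324,185),(324,307)],.056,np.load('s2.npy',allow_pickle=True).item() if 0 else {'eef_pos':[0.5615,-0.1987,0.1783],'ee_rot':[-3.1409,.0015,3.0628]}))
a=np.radians(3.1);C=np.array([.594,.0777])
R=np.array([[np.cos(a),-np.sin(a)],[np.sin(a),np.cos(a)]])
for n,y in (('L1',-.101),('L2',-.0305),('L3',.039)): print(n,C+R@[-.015,y],'ins',C+R@[-.037,y-.003])
E
```

```text
[ 0.5618 -0.1975  0.0462] [3.1414 0.0026 3.0633] 0.04007638441900977 [-1.0133  3.3534  8.0923]
[[ 0.517  -0.1915  0.056 ]
 [ 0.615  -0.1988  0.056 ]]
L1 [ 0.5845 -0.024 ] ins [ 0.5627 -0.0281]
L2 [0.5807 0.0464] ins [0.5589 0.0422]
L3 [0.5769 0.1158] ins [0.5551 0.1116]
```

Call:
arm_command:
  motion:
    - [[0, 0, -15], [0, 0, 0], 0.3]
    - [[0, 0, -30], [0, 0, -3.8], 0.3]
    - [[0, 0, -30], [0, 0, -3.8], 0.3]
    - [[0, 0, -30], [0, 0, 0], 0.3]
    - [[0, 0, -15], [0, 0, 0], 0.3]
    - [[0, 15, 0], [0, 0, 0], 0.3]
    - [[-0.5, 31, 0], [0, 0, 0], 0.3]
    - [[-0.5, 31, 0], [0, 0, 0], 0.3]
    - [[-1, 31, 0], [0, 0, 0], 0.3]
    - [[-1, 31, 0], [0, 0, 0], 0.3]
    - [[-1, 31, 0], [0, 0, 0], 0.3]
    - [[-1, 31, 0], [0, 0, 0], 0.3]
    - [[-1, 31, 0], [0, 0, 0], 0.3]
    - [[0, 31, 0], [0, 0, 0], 0.3]
    - [[0, 31, 0], [0, 0, 0], 0.3]
    - [[0, 15, 0], [0, 0, 0], 0.3]
    - [[0, 0, 0], [0, 0, 0], 0.3]
    - [[0, 0, 0], [0, 0, 0], 0.3]
    - [[0, 0, 0], [0, 0, 0], 0.3]
  newtons: 30

```text
t: 6.82
eef_pos: [0.5496, 0.1108, 0.1644]
ee_rot: [-3.141, -0.001, -3.087]
force: [0.8, 0.2, -3.1]
width: 0.0398
```

```bash
python3 - <<'E'
from t import *
a,s=grab('wrist','w4.png'); print(s['eef_pos'],s['ee_rot'],s['width'],s['force'])
E
```

```text
[0.5496 0.1108 0.1644] [-3.1414 -0.0007 -3.0873] 0.03983203391600088 [ 0.788   0.1521 -3.1348]
```

View pics/w4.png

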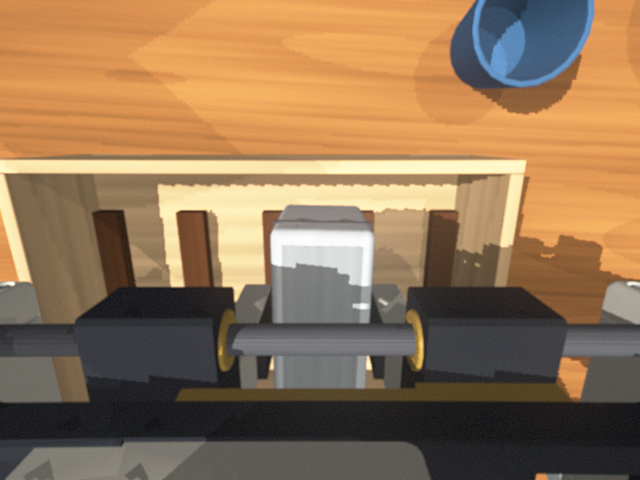

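The tin hangs straight over lane 3: its top is at x = 272–374, with rib edges showing at x = 264 and x = 374, row 211.

```bash
python3 - <<'E'
from t import *
s=arm.get_state()
T=rotm(s['ee_rot']).T
f=lambda p,z:((onz('wrist',p,z,s)-s['eef_pos'])@T.T*1000).round(1).tolist()
print('ribs tool xy',f([(94,211),(124,211),(179,211),(208,211),(264,211),(374,211),(428,211),(458,211)],.02))
print('front wall inner top',f([(20,174),(510,174)],.09),'side inner',f([(518,200),(5,200)],.09))
print('tin top near corners',f([(273,235),(373,235)],.174), f([(285,207),(360,207)],.174-.056+.056))
E
```

```text
ribs tool xy [[21.0, -181.2, 144.5], [21.1, -157.2, 144.5], [21.2, -113.1, 144.5], [21.2, -89.7, 144.5], [21.3, -44.5, 144.5], [21.3, 44.7, 144.5], [21.3, 88.3, 144.5], [21.3, 112.5, 144.5]]
front wall inner top [[56.6, -174.2, 74.5], [57.1, 112.5, 74.5]] side inner [[41.7, 119.6, 74.5], [41.4, -186.6, 74.5]]
tin top near corners [[42.5, -16.5, -9.5], [42.5, 20.6, -9.5]] [[53.0, -11.8, -9.5], [53.1, 15.4, -9.5]]
```

Call:
arm_command:
  motion:
    - [[0, 0, 15], [0, 0, 0], 0.3]
    - [[0, 0, 25], [0, 0, 0], 0.3]
    - [[0, 0, 25], [0, 0, 0], 0.3]
    - [[0, 0, 20], [0, 0, 0], 0.3]
    - [[0, 0, 12], [0, 0, 0], 0.3]
    - [[0, 0, 6], [0, 0, 0], 0.3]
    - [[0, 0, 3], [0, 0, 0], 0.3]
    - [[0, 0, 0], [0, 0, 0], 0.3]
    - [[0, 0, 0], [0, 0, 0], 0.3]

```text
t: 7.62
eef_pos: [0.5506, 0.1111, 0.0593]
ee_rot: [3.141, 0.001, -3.088]
force: [0.2, -0.1, -3.8]
width: 0.0399
```

Call:
arm_command:
  motion:
    - [[0, 0, 2], [0, 0, 0], 0.3]
    - [[0, 0, 0], [0, 0, 0], 0.3]
    - [[0, 0, 0], [0, 0, 0], 0.3]

```text
t: 7.87
eef_pos: [0.5503, 0.1113, 0.0571]
ee_rot: [3.141, 0.001, -3.087]
force: [-0.4, 0.2, -3.2]
width: 0.0399
```

Call:
arm_command:
  motion:
    - [[0, 0, 1.5], [0, 0, 0], 0.3]
    - [[0, 0, 1], [0, 0, 0], 0.3]
    - [[0, 0, 0], [0, 0, 0], 0.3]
    - [[0, 0, 0], [0, 0, 0], 0.3]

```text
t: 8.2
eef_pos: [0.5494, 0.1113, 0.0551]
ee_rot: [3.142, -0.0, -3.087]
force: [-7.4, 0.7, 8.3]
width: 0.0399
```

Call:
arm_command:
  motion:
    - [[-3, 0, 0], [0, 0, 0], 0.3]
    - [[-4, 0, 0], [0, 0, 0], 0.3]
    - [[-4, 0, 0], [0, 0, 0], 0.3]
    - [[-3, 0, 0], [0, 0, 0], 0.3]
    - [[-2, 0, 0], [0, 0, 0], 0.3]
    - [[0, 0, 0], [0, 0, 0], 0.3]
    - [[0, 0, 0], [0, 0, 0], 0.3]

```text
t: 8.78
eef_pos: [0.5653, 0.1117, 0.0551]
ee_rot: [-3.141, -0.001, -3.087]
force: [-6.4, -1.0, 8.7]
width: 0.0401
```

Call:
arm_command:
  motion:
    - [[0, 0, -0.7], [0, 0, 0], 0.3]
    - [[-2, 0, 0], [0, 0, 0], 0.3]
    - [[-1.5, 0, 0], [0, 0, 0], 0.3]
    - [[0, 0, 0], [0, 0, 0], 0.3]
    - [[0, 0, 0], [0, 0, 0], 0.3]

```text
t: 9.2
eef_pos: [0.5688, 0.1123, 0.0551]
ee_rot: [-3.141, -0.001, -3.087]
force: [-7.5, 0.9, 7.1]
width: 0.0398
```

Call:
arm_command:
  motion:
    - [[-1.5, 0, 0], [0, 0, 0], 0.3]
    - [[0, 0, 0], [0, 0, 0], 0.3]
    - [[0, 0, 0], [0, 0, 0], 0.3]

```text
t: 9.45
eef_pos: [0.5689, 0.1122, 0.055]
ee_rot: [-3.141, -0.004, -3.087]
force: [-13.6, 3.3, 11.6]
width: 0.0398
```

Call:
arm_command:
  motion:
    - [[-1.5, 0, 0], [0, 0, 0], 0.3]
    - [[0, 0, 0], [0, 0, 0], 0.3]
    - [[0, 0, 0], [0, 0, 0], 0.3]

```text
t: 9.7
eef_pos: [0.5691, 0.1122, 0.0549]
ee_rot: [-3.141, -0.006, -3.088]
force: [-18.3, 5.1, 14.8]
width: 0.0401
```

Call:
arm_command:
  motion:
    - [[2, 0, -0.8], [0, 0, 0], 0.3]
    - [[0, 1.5, 0], [0, 0, 0], 0.3]
    - [[0, 1.5, 0], [0, 0, 0], 0.3]
    - [[0, 0, 0], [0, 0, 0], 0.3]
    - [[0, 0, 0], [0, 0, 0], 0.3]

```text
t: 10.12
eef_pos: [0.5689, 0.114, 0.0549]
ee_rot: [-3.14, -0.004, -3.088]
force: [-5.9, -3.7, 0.9]
width: 0.0398
```

Call:
arm_command:
  motion:
    - [[0, 1, 0], [0, 0, 0], 0.3]
    - [[0, 1, 0], [0, 0, 0], 0.3]
    - [[0, 0, 0], [0, 0, 0], 0.3]
    - [[0, 0, 0], [0, 0, 0], 0.3]

```text
t: 10.45
eef_pos: [0.5688, 0.1142, 0.0549]
ee_rot: [-3.137, -0.004, -3.088]
force: [-1.9, -13.1, 1.8]
width: 0.0398
```

Call:
arm_command:
  motion:
    - [[-1.5, -1, 0], [0, 0, 0], 0.3]
    - [[0, 0, 0], [0, 0, 0], 0.3]
    - [[0, 0, 0], [0, 0, 0], 0.3]
    - [[0, 0, 0], [0, 0, 0], 0.53]
    - [[0, 0, 0], [0, 0, 0], 0.53]
    - [[0, 0, 0], [0, 0, 0], 0.53]
    - [[0, 0, 0], [0, 0, 0], 0.53]

```text
t: 11.03
eef_pos: [0.5728, 0.1169, 0.0558]
ee_rot: [3.141, 0.002, -3.087]
force: [-0.7, 0.2, -0.2]
width: 0.0463
```

Call:
arm_command:
  motion:
    - [[0, 0, -10], [0, 0, 0], 0.53]
    - [[0, 0, -20], [0, 0, 0], 0.53]
    - [[0, 0, -30], [0, 0, 0], 0.53]
    - [[0, 0, -30], [0, 0, 0], 0.53]
    - [[4, 0, -30], [0, 0, 0], 0.53]
    - [[10, -15, -20], [0, 0, 0], 0.53]
    - [[10, -15, -15], [0, 0, 0], 0.53]
    - [[10, -15, 0], [0, 0, 0], 0.53]
    - [[10, -15, 0], [0, 0, 0], 0.53]
    - [[10, 0, 0], [0, 0, 0], 0.53]
    - [[0, 0, 0], [0, 0, 0], 0.7]
    - [[0, 0, 0], [0, 0, 0], 0.7]

```text
t: 12.03
eef_pos: [0.5205, 0.0533, 0.2103]
ee_rot: [-3.141, -0.0, -3.088]
force: [0.7, 0.1, -0.4]
width: 0.0546
```

```bash
python3 - <<'E'
from t import *
a,s=grab('wrist','w5.png'); print(s['eef_pos'],s['ee_rot'],s['width']); np.save('s5.npy',s); grab('scene','s5.png'); sc()
b=cv2.resize(cv2.imread('pics/s5.png')[160:420,140:460],(640,520))[120:420]
cv2.imwrite('pics/m5.png',np.vstack([cv2.imread('pics/w5.png')[100:400],b]))
E
```

```text
[0.5205 0.0533 0.2103] [-3.1415 -0.0004 -3.0876] 0.05463584107278145
819 [220.6 349.4] [ 0.421  -0.3524]
215 [264.1 342.3] [ 0.5008 -0.2782]
910 [270.7 376. ] [ 0.5647 -0.3388]
433 [179.2 377.4] [ 0.3813 -0.4634]
```

View pics/m5.png

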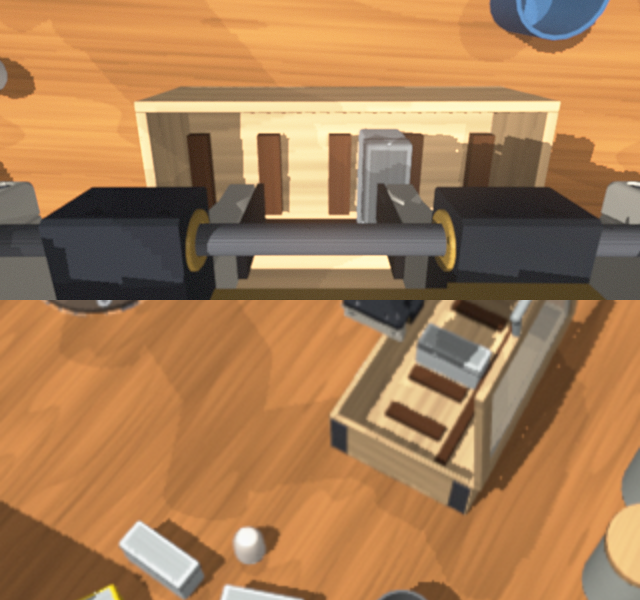

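Tin 1 sits between ribs 3 and 4 against the stop, at about (385,180) in the montage. Next is the bottom tin, so I check its clearance to the jar.

```bash
python3 - <<'E'
from t import *
print(onz('scene',[(290,427)],.095),onz('scene',[(340,377)],.09), onz('scene',[(263,411)],.01))
s=np.load('s5.npy',allow_pickle=True).item(); T=rotm(s['ee_rot'])
# tin near top end in lane3 : px in w5 (row+100)
P=onz('wrist',[(371,241),(411,241)],.064,s); C=np.array([.594,.0777]); a=np.radians(3.1)
R=np.array([[np.cos(a),np.sin(a)],[-np.sin(a),np.cos(a)]]); print('tin near top corners chest',(P[:,:2]-C)@R.T)
print('front wall inner',(onz('wrist',[(155,211),(550,211)],.09,s)[:,:2]-C)@R.T)
print('rib3, rib4 edges',(onz('wrist',[(329,234),(350,234),(422,235)],.02,s)[:,:2]-C)@R.T)
E
```

```text
[[ 0.6773 -0.4175  0.095 ]] [[ 0.7112 -0.2613  0.09  ]] [[ 0.5895 -0.4111  0.01  ]]
tin near top corners chest [[-0.0702  0.0231]
 [-0.0702  0.0565]]
front wall inner [[-0.1006 -0.1413]
 [-0.1007  0.1498]]
rib3, rib4 edges [[-0.0646 -0.0109]
 [-0.0646  0.0093]
 [-0.0636  0.0785]]
```

Call:
arm_command:
  motion:
    - [[-1, -20, 0], [0, 0, 0], 0.65]
    - [[-1, -34, 0], [0, 0, 0], 0.65]
    - [[-1, -34, 0], [0, 0, 0], 0.65]
    - [[-1, -34, 0], [0, 0, 0], 0.65]
    - [[-1, -34, 0], [0, 0, 0], 0.65]
    - [[-1, -34, 0], [0, 0, 0], 0.65]
    - [[-1, -34, 0], [0, 0, 0], 0.65]
    - [[-1, -34, 0], [0, 0, 0], 0.65]
    - [[-1, -34, 0], [0, 0, 0], 0.65]
    - [[-1, -34, 0], [0, 0, 0], 0.65]
    - [[-1, -34, 0], [0, 0, 0], 0.65]
    - [[0, -29, 0], [0, 0, 0], 0.65]
    - [[0, 0, 20], [0, 0, -5.5], 0.65]
    - [[0, 0, 20], [0, 0, -5.5], 0.65]
    - [[0, 0, 20], [0, 0, -5.4], 0.65]
    - [[0, 0, 0], [0, 0, 0], 0.65]
    - [[0, 0, 0], [0, 0, 0], 0.65]

```text
t: 13.6
eef_pos: [0.5529, -0.3341, 0.1492]
ee_rot: [3.14, -0.003, -2.804]
force: [-0.1, 0.6, 0.9]
width: 0.0569
```

```bash
python3 - <<'E'
from t import *
a,s=grab('wrist','w6.png'); print(s['eef_pos'],s['ee_rot'],s['width']); sc()
m=cv2.cvtColor(a,cv2.COLOR_RGB2HSV); m=((m[...,1]<50)&(m[...,2]>110)).astype(np.uint8); m[:,:200]=0;m[:,440:]=0;m[285:]=0
ys=np.where(m.sum(1)>20)[0]
for r in (200,220,240,260,280): x=np.where(m[r])[0]; print(r,x.min() if len(x) else 0,x.max() if len(x) else 0, len(x))
E
```

```text
[ 0.5529 -0.3341  0.1492] [ 3.1399 -0.0029 -2.8037] 0.05689475627913906
327 [250.  321.7] [ 0.4377 -0.2529]
1373 [234.6 353.1] [ 0.4562 -0.341 ]
435 [179.3 377.4] [ 0.3814 -0.4634]
412 [281.7 378.5] [ 0.5906 -0.3295]
200 283 439 102
220 284 439 79
240 285 343 59
260 287 343 57
280 288 344 57
```

Call:
arm_command:
  motion:
    - [[0, -2, 20], [0, 0, 0], 0.65]
    - [[0, 0, 30], [0, 0, 0], 0.65]
    - [[0, 0, 25], [0, 0, 0], 0.65]
    - [[0, 0, 17], [0, 0, 0], 0.65]
    - [[0, 0, 10], [0, 0, 0], 0.65]
    - [[0, 0, 0], [0, 0, 0], 0.65]
    - [[0, 0, 0], [0, 0, 0], 0.3]
    - [[0, 0, 0], [0, 0, 0], 0.3]
    - [[0, 0, 0], [0, 0, 0], 0.3]
    - [[0, 0, 0], [0, 0, 0], 0.3]
    - [[0, 0, 0], [0, 0, 0], 0.3]
  newtons: 30

```text
t: 14.62
eef_pos: [0.555, -0.3366, 0.0503]
ee_rot: [-3.14, 0.002, -2.801]
force: [0.8, 1.4, 6.2]
width: 0.04
```

Call:
arm_command:
  motion:
    - [[0, 0, -15], [0, 0, 0], 0.3]
    - [[0, 0, -30], [0, 0, 5.5], 0.3]
    - [[0, 0, -30], [0, 0, 5.5], 0.3]
    - [[0, 0, -30], [0, 0, 5.4], 0.3]
    - [[0, 0, -10], [0, 0, 0], 0.3]
    - [[-2, 18, 0], [0, 0, 0], 0.3]
    - [[-2, 34, 0], [0, 0, 0], 0.3]
    - [[-2, 34, 0], [0, 0, 0], 0.3]
    - [[-2, 34, 0], [0, 0, 0], 0.3]
    - [[-2, 34, 0], [0, 0, 0], 0.3]
    - [[-2, 34, 0], [0, 0, 0], 0.3]
    - [[-2, 34, 0], [0, 0, 0], 0.3]
    - [[-2, 34, 0], [0, 0, 0], 0.3]
    - [[-2, 34, 0], [0, 0, 0], 0.3]
    - [[-1.5, 34, 0], [0, 0, 0], 0.3]
    - [[0, 34, 0], [0, 0, 0], 0.3]
    - [[0, 20, 0], [0, 0, 0], 0.3]
    - [[0, 0, 0], [0, 0, 0], 0.3]
    - [[0, 0, 0], [0, 0, 0], 0.3]

```text
t: 16.2
eef_pos: [0.5523, 0.0435, 0.1632]
ee_rot: [3.141, -0.001, -3.084]
force: [-0.2, 0.4, -2.5]
width: 0.0402
```

```bash
python3 - <<'E'
from t import *
a,s=grab('wrist','w7.png'); print(s['eef_pos'],s['ee_rot'],s['width'],s['force']); sc()
E
```

```text
[0.5523 0.0435 0.1632] [ 3.1415 -0.0007 -3.0842] 0.040214078946252736 [-0.2422  0.3785 -2.4997]
818 [220.6 349.3] [ 0.4209 -0.3524]
215 [264.  342.3] [ 0.5008 -0.2782]
432 [179.2 377.4] [ 0.3813 -0.4633]
```

View pics/w7.png

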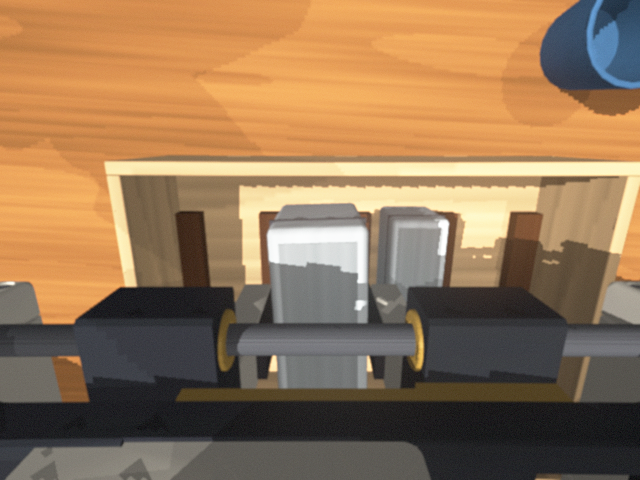

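The tin hangs over lane 2, with rib edges at x = 261 and x = 369 and lane 3's tin at (413,250). It needs a 1.5 mm shift to the right, then I lower.

Call:
arm_command:
  motion:
    - [[0, -1.5, 15], [0, 0, 0], 0.3]
    - [[0, 0, 25], [0, 0, 0], 0.3]
    - [[0, 0, 25], [0, 0, 0], 0.3]
    - [[0, 0, 20], [0, 0, 0], 0.3]
    - [[0, 0, 10], [0, 0, 0], 0.3]
    - [[0, 0, 5], [0, 0, 0], 0.3]
    - [[0, 0, 2], [0, 0, 0], 0.3]
    - [[0, 0, 0], [0, 0, 0], 0.3]
    - [[0, 0, 0], [0, 0, 0], 0.3]

```text
t: 17.05
eef_pos: [0.5537, 0.0409, 0.0626]
ee_rot: [3.141, 0.002, -3.087]
force: [0.1, 0.0, -2.0]
width: 0.0399
```

Call:
arm_command:
  motion:
    - [[0, 0, 1], [0, 0, 0], 0.3]
    - [[0, 0, 1], [0, 0, 0], 0.3]
    - [[0, 0, 0], [0, 0, 0], 0.3]
    - [[0, 0, 0], [0, 0, 0], 0.3]

```text
t: 17.38
eef_pos: [0.553, 0.0409, 0.0599]
ee_rot: [3.141, 0.001, -3.087]
force: [-0.8, 0.8, -2.8]
width: 0.0398
```

Call:
arm_command:
  motion:
    - [[0, 0, 1], [0, 0, 0], 0.3]
    - [[0, 0, 0.5], [0, 0, 0], 0.3]
    - [[0, 0, 0], [0, 0, 0], 0.3]
    - [[-4, 0, 0], [0, 0, 0], 0.3]
    - [[-4, 0, 0], [0, 0, 0], 0.3]
    - [[-4, 0, 0], [0, 0, 0], 0.3]
    - [[-4, 0, 0], [0, 0, 0], 0.3]
    - [[0, 0, 0], [0, 0, 0], 0.3]
    - [[0, 0, 0], [0, 0, 0], 0.3]

```text
t: 18.13
eef_pos: [0.5693, 0.0415, 0.0583]
ee_rot: [-3.141, 0.0, -3.087]
force: [-2.3, -1.1, 3.7]
width: 0.0398
```

Call:
arm_command:
  motion:
    - [[-2, 0, 0], [0, 0, 0], 0.3]
    - [[-1, 0, 0], [0, 0, 0], 0.3]
    - [[0, 0, 0], [0, 0, 0], 0.3]
    - [[0, 0, 0], [0, 0, 0], 0.3]

```text
t: 18.47
eef_pos: [0.5712, 0.0415, 0.0583]
ee_rot: [-3.141, -0.001, -3.087]
force: [-5.9, -1.0, 7.7]
width: 0.0399
```

Call:
arm_command:
  motion:
    - [[-2, 0, 0], [0, 0, 0], 0.3]
    - [[0, 0, 0], [0, 0, 0], 0.3]
    - [[0, 0, 0], [0, 0, 0], 0.3]

```text
t: 18.72
eef_pos: [0.5722, 0.0415, 0.0583]
ee_rot: [-3.141, -0.003, -3.088]
force: [-10.6, 1.0, 11.5]
width: 0.0402
```

Call:
arm_command:
  motion:
    - [[0, 0, -1], [0, 0, 0], 0.3]
    - [[-1, 0, 0], [0, 0, 0], 0.3]
    - [[0, 0, 0], [0, 0, 0], 0.3]
    - [[0, 0, 0], [0, 0, 0], 0.3]

```text
t: 19.05
eef_pos: [0.5723, 0.0415, 0.0585]
ee_rot: [-3.141, -0.005, -3.088]
force: [-10.5, 0.9, 7.4]
width: 0.0399
```

Call:
arm_command:
  motion:
    - [[2, 1.5, 0], [0, 0, 0], 0.3]
    - [[0, 1.5, 0], [0, 0, 0], 0.3]
    - [[0, 1, 0], [0, 0, 0], 0.3]
    - [[0, 0, 0], [0, 0, 0], 0.3]
    - [[0, 0, 0], [0, 0, 0], 0.3]

```text
t: 19.47
eef_pos: [0.5715, 0.0439, 0.0585]
ee_rot: [-3.139, -0.003, -3.088]
force: [-2.1, -10.2, 1.6]
width: 0.04
```

Call:
arm_command:
  motion:
    - [[0, 1.5, 0], [0, 0, 0], 0.3]
    - [[0, 0, 0], [0, 0, 0], 0.3]
    - [[0, 0, 0], [0, 0, 0], 0.3]

```text
t: 19.72
eef_pos: [0.5711, 0.0443, 0.0586]
ee_rot: [-3.138, -0.004, -3.088]
force: [-1.1, -16.6, 2.9]
width: 0.04
```

Call:
arm_command:
  motion:
    - [[-2, -2, 0], [0, 0, 0], 0.3]
    - [[0, 0, 0], [0, 0, 0], 0.3]
    - [[0, 0, 0], [0, 0, 0], 0.3]
    - [[0, 0, 0], [0, 0, 0], 0.53]
    - [[0, 0, 0], [0, 0, 0], 0.53]
    - [[0, 0, 0], [0, 0, 0], 0.53]
    - [[0, 0, 0], [0, 0, 0], 0.53]

```text
t: 20.3
eef_pos: [0.5754, 0.0458, 0.0592]
ee_rot: [3.141, 0.001, -3.087]
force: [0.1, 0.6, 0.6]
width: 0.046
```

```bash
python3 - <<'E'
from t import *
s=arm.get_state(); print(s['eef_pos'],s['width']); sc()
E
```

```text
[0.5754 0.0458 0.0592] 0.04600130623641559
820 [220.6 349.3] [ 0.4209 -0.3524]
216 [264.  342.3] [ 0.5008 -0.2783]
432 [179.2 377.4] [ 0.3813 -0.4633]
```

Call:
arm_command:
  motion:
    - [[0, 0, -10], [0, 0, 0], 0.53]
    - [[0, 0, -25], [0, 0, 0], 0.53]
    - [[0, 0, -35], [0, 0, 0], 0.53]
    - [[2, 0, -35], [0, 0, 0], 0.65]
    - [[14, -15, -25], [0, 0, 0], 0.65]
    - [[15, -32, 0], [0, 0, 0], 0.65]
    - [[15, -32, 0], [0, 0, 0], 0.65]
    - [[15, -32, 0], [0, 0, 0], 0.65]
    - [[15, -32, 0], [0, 0, 0], 0.65]
    - [[15, -32, 0], [0, 0, 0], 0.65]
    - [[15, -32, 0], [0, 0, 0], 0.65]
    - [[15, -32, 0], [0, 0, 0], 0.65]
    - [[15, -32, 0], [0, 0, 0], 0.65]
    - [[15, -32, 0], [0, 0, 0], 0.65]
    - [[15, -32, 0], [0, 0, 0], 0.65]
    - [[15, -32, 10], [0, 0, 4.6], 0.65]
    - [[3, -16, 20], [0, 0, 0], 0.65]
    - [[0, 0, 0], [0, 0, 0], 0.65]
    - [[0, 0, 0], [0, 0, 0], 0.65]

```text
t: 21.93
eef_pos: [0.4095, -0.3473, 0.1588]
ee_rot: [3.141, -0.002, 3.114]
force: [0.3, -0.3, 0.0]
width: 0.0569
```

```bash
python3 - <<'E'
from t import *
a,s=grab('wrist','w8.png'); print(s['eef_pos'],s['ee_rot'],s['width'],s['q'])
m=cv2.cvtColor(a,cv2.COLOR_RGB2HSV); m=((m[...,1]<50)&(m[...,2]>110)).astype(np.uint8); m[:,:200]=0;m[:,440:]=0;m[285:]=0
for r in (180,200,220,240,260,280): x=np.where(m[r])[0]; print(r,x.min() if len(x) else 0,x.max() if len(x) else 0, len(x))
E
```

```text
[ 0.4095 -0.3473  0.1588] [ 3.1411 -0.0016  3.1135] 0.056874488818848004 [-0.3381  0.2123 -0.4149 -0.     -0.9452 -1.2607]
180 298 339 42
200 290 347 58
220 290 346 57
240 200 346 73
260 200 345 61
280 291 345 55
```

Call:
arm_command:
  motion:
    - [[-2, 0, 20], [0, 0, 0], 0.65]
    - [[0, 0, 30], [0, 0, 0], 0.65]
    - [[0, 0, 30], [0, 0, 0], 0.65]
    - [[0, 0, 20], [0, 0, 0], 0.65]
    - [[0, 0, 10], [0, 0, 0], 0.65]
    - [[0, 0, 0], [0, 0, 0], 0.65]
    - [[0, 0, 0], [0, 0, 0], 0.3]
    - [[0, 0, 0], [0, 0, 0], 0.3]
    - [[0, 0, 0], [0, 0, 0], 0.3]
    - [[0, 0, 0], [0, 0, 0], 0.3]
    - [[0, 0, 0], [0, 0, 0], 0.3]
  newtons: 30

```text
t: 22.9
eef_pos: [0.4138, -0.3473, 0.0508]
ee_rot: [-3.14, 0.003, 3.116]
force: [0.9, 0.4, 7.2]
width: 0.0399
```

Call:
arm_command:
  motion:
    - [[0, 0, -15], [0, 0, 0], 0.3]
    - [[0, 0, -30], [0, 0, -4.6], 0.3]
    - [[0, 0, -35], [0, 0, 0], 0.3]
    - [[0, 0, -25], [0, 0, 0], 0.3]
    - [[-8, 15, -10], [0, 0, 0], 0.3]
    - [[-16, 31, 0], [0, 0, 0], 0.3]
    - [[-16, 31, 0], [0, 0, 0], 0.3]
    - [[-16, 31, 0], [0, 0, 0], 0.3]
    - [[-16, 31, 0], [0, 0, 0], 0.3]
    - [[-16, 31, 0], [0, 0, 0], 0.3]
    - [[-16, 31, 0], [0, 0, 0], 0.3]
    - [[-16, 31, 0], [0, 0, 0], 0.3]
    - [[-16, 31, 0], [0, 0, 0], 0.3]
    - [[-16, 31, 0], [0, 0, 0], 0.3]
    - [[-12, 16, 0], [0, 0, 0], 0.3]
    - [[0, 0, 0], [0, 0, 0], 0.3]
    - [[0, 0, 0], [0, 0, 0], 0.3]
    - [[0, 0, 0], [0, 0, 0], 0.3]

```text
t: 24.4
eef_pos: [0.5588, -0.0286, 0.1639]
ee_rot: [3.142, -0.001, -3.087]
force: [-0.6, -0.4, -3.6]
width: 0.0395
```

```bash
python3 - <<'E'
from t import *
a,s=grab('wrist','w9.png'); print(s['eef_pos'],s['ee_rot'],s['width'],s['force'])
E
```

```text
[ 0.5588 -0.0286  0.1639] [ 3.1415 -0.001  -3.0875] 0.0395409866669983 [-0.6382 -0.3745 -3.6072]
```

View pics/w9.png

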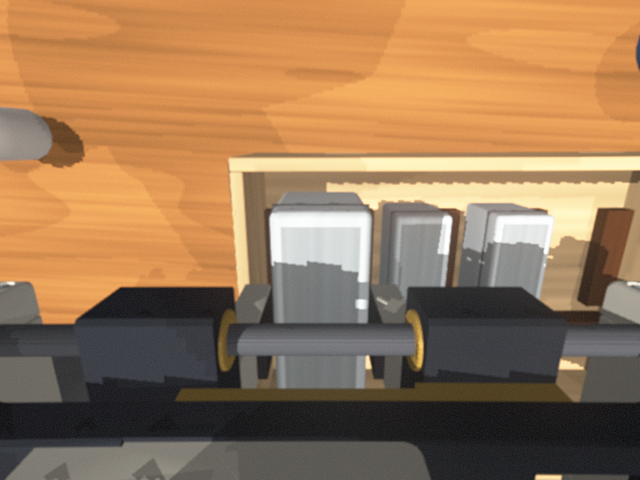

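The tin hangs over lane 1, with rib 1 just showing at x = 267. I check the right wall clearance before lowering.

```bash
python3 - <<'E'
from t import *
s=arm.get_state();T=rotm(s['ee_rot'])
f=lambda p,z:((onz('wrist',p,z,s)-s['eef_pos'])@T*1000).round(1).tolist()
print('wall inner',f([(246,174),(249,250),(251,280)],.09),'rib1 left',f([(265,211)],.02),'rib2 right?',f([(372,211)],.02),'front inner',f([(300,171)],.09))
E
```

```text
wall inner [[57.2, -42.6, 74.0], [10.4, -43.5, 74.0], [-9.8, -43.4, 73.9]] rib1 left [[21.4, -43.6, 144.0]] rib2 right? [[21.4, 43.0, 144.0]] front inner [[59.0, -10.8, 74.0]]
```

Call:
arm_command:
  motion:
    - [[0, 0.7, 15], [0, 0, 0], 0.3]
    - [[0, 0, 20], [0, 0, 0], 0.3]
    - [[0, 0, 15], [0, 0, 0], 0.3]
    - [[0, 0, 10], [0, 0, 0], 0.3]
    - [[0, 0, 0], [0, 0, 0], 0.3]
    - [[0, 0, 0], [0, 0, 0], 0.3]

```text
t: 24.95
eef_pos: [0.5591, -0.0284, 0.1041]
ee_rot: [-3.141, -0.001, -3.088]
force: [0.9, 0.2, -2.6]
width: 0.0402
```

Call:
arm_command:
  motion:
    - [[0, 0, 10], [0, 0, 0], 0.3]
    - [[0, 0, 12], [0, 0, 0], 0.3]
    - [[0, 0, 10], [0, 0, 0], 0.3]
    - [[0, 0, 6], [0, 0, 0], 0.3]
    - [[0, 0, 3], [0, 0, 0], 0.3]
    - [[0, 0, 0], [0, 0, 0], 0.3]
    - [[0, 0, 0], [0, 0, 0], 0.3]

```text
t: 25.53
eef_pos: [0.5596, -0.0276, 0.0632]
ee_rot: [-3.141, 0.0, -3.087]
force: [0.6, 0.6, -3.1]
width: 0.04
```

Call:
arm_command:
  motion:
    - [[0, 0, 2], [0, 0, 0], 0.3]
    - [[0, 0, 1.5], [0, 0, 0], 0.3]
    - [[0, 0, 0], [0, 0, 0], 0.3]
    - [[0, 0, 0], [0, 0, 0], 0.3]

```text
t: 25.87
eef_pos: [0.5594, -0.0276, 0.0597]
ee_rot: [3.142, 0.0, -3.087]
force: [0.6, 0.5, -2.6]
width: 0.0397
```

Call:
arm_command:
  motion:
    - [[0, 0, 0.8], [0, 0, 0], 0.3]
    - [[-4, 0, 0], [0, 0, 0], 0.3]
    - [[-4, 0, 0], [0, 0, 0], 0.3]
    - [[-4, 0, 0], [0, 0, 0], 0.3]
    - [[-2, 0, 0], [0, 0, 0], 0.3]
    - [[0, 0, 0], [0, 0, 0], 0.3]
    - [[0, 0, 0], [0, 0, 0], 0.3]

```text
t: 26.45
eef_pos: [0.574, -0.0267, 0.0589]
ee_rot: [3.141, 0.001, -3.087]
force: [0.9, 1.0, -0.7]
width: 0.0398
```

Call:
arm_command:
  motion:
    - [[-2, 0, 0], [0, 0, 0], 0.3]
    - [[-2, 0, 0], [0, 0, 0], 0.3]
    - [[0, 0, 0], [0, 0, 0], 0.3]
    - [[0, 0, 0], [0, 0, 0], 0.3]

```text
t: 26.78
eef_pos: [0.5768, -0.0268, 0.0589]
ee_rot: [-3.141, -0.001, -3.087]
force: [-3.5, -0.6, 4.1]
width: 0.0392
```

Call:
arm_command:
  motion:
    - [[-2, 0, 0], [0, 0, 0], 0.3]
    - [[0, 0, 0], [0, 0, 0], 0.3]
    - [[0, 0, 0], [0, 0, 0], 0.3]

```text
t: 27.03
eef_pos: [0.579, -0.0267, 0.0589]
ee_rot: [-3.141, -0.0, -3.087]
force: [-3.7, -1.7, 4.5]
width: 0.0394
```

Call:
arm_command:
  motion:
    - [[-2, 0, 0], [0, 0, 0], 0.3]
    - [[0, 0, 0], [0, 0, 0], 0.3]
    - [[0, 0, 0], [0, 0, 0], 0.3]

```text
t: 27.28
eef_pos: [0.5811, -0.0265, 0.0589]
ee_rot: [-3.141, -0.0, -3.087]
force: [-4.9, -1.2, 5.3]
width: 0.0397
```

Call:
arm_command:
  motion:
    - [[2, 1.5, 0], [0, 0, 0], 0.3]
    - [[0, 1.5, 0], [0, 0, 0], 0.3]
    - [[0, 1, 0], [0, 0, 0], 0.3]
    - [[0, 0, 0], [0, 0, 0], 0.3]
    - [[0, 0, 0], [0, 0, 0], 0.3]

```text
t: 27.7
eef_pos: [0.5803, -0.0253, 0.0591]
ee_rot: [-3.138, 0.001, -3.087]
force: [4.6, -19.6, -0.8]
width: 0.0399
```

Call:
arm_command:
  motion:
    - [[-2, -3, 0], [0, 0, 0], 0.3]
    - [[-2, 0, 0], [0, 0, 0], 0.3]
    - [[0, 0, 0], [0, 0, 0], 0.3]
    - [[0, 0, 0], [0, 0, 0], 0.3]

```text
t: 28.03
eef_pos: [0.5824, -0.0261, 0.0589]
ee_rot: [-3.141, -0.002, -3.088]
force: [-5.4, -4.3, 7.4]
width: 0.0401
```

Call:
arm_command:
  motion:
    - [[-2, 0, 0], [0, 0, 0], 0.3]
    - [[0, 0, 0], [0, 0, 0], 0.3]
    - [[0, 0, 0], [0, 0, 0], 0.3]

```text
t: 28.28
eef_pos: [0.5825, -0.0262, 0.0589]
ee_rot: [-3.14, -0.005, -3.088]
force: [-11.1, -3.1, 13.8]
width: 0.0395
```

Call:
arm_command:
  motion:
    - [[-2, 0, 0], [0, 0, 0], 0.3]
    - [[0, 0, 0], [0, 0, 0], 0.3]
    - [[0, 0, 0], [0, 0, 0], 0.3]

```text
t: 28.53
eef_pos: [0.5827, -0.0263, 0.0588]
ee_rot: [-3.14, -0.008, -3.088]
force: [-18.8, -2.0, 19.8]
width: 0.0396
```

Call:
arm_command:
  motion:
    - [[3, 2, -0.5], [0, 0, 0], 0.3]
    - [[0, 0, 0], [0, 0, 0], 0.3]
    - [[0, 0, 0], [0, 0, 0], 0.3]
    - [[0, 0, 0], [0, 0, 0], 0.53]
    - [[0, 0, 0], [0, 0, 0], 0.53]
    - [[0, 0, 0], [0, 0, 0], 0.53]
    - [[0, 0, 0], [0, 0, 0], 0.53]

```text
t: 29.12
eef_pos: [0.5848, -0.0228, 0.0593]
ee_rot: [3.141, 0.001, -3.087]
force: [-0.2, -0.1, -1.0]
width: 0.0462
```

Call:
arm_command:
  motion:
    - [[0, 0, -10], [0, 0, 0], 0.53]
    - [[0, 0, -25], [0, 0, 0], 0.53]
    - [[0, 0, -35], [0, 0, 0], 0.53]
    - [[0, 0, -35], [0, 0, 0], 0.53]
    - [[15, 10, -35], [0, 0, 0], 0.53]
    - [[15, 30, -30], [0, 0, 0], 0.53]
    - [[15, 30, -20], [0, 0, 0], 0.53]
    - [[15, 30, -10], [0, 0, 0], 0.53]
    - [[10, 5, 0], [0, 0, 0], 0.53]
    - [[0, 0, 0], [0, 0, 0], 0.53]
    - [[0, 0, 0], [0, 0, 0], 0.53]

```text
t: 30.03
eef_pos: [0.5096, 0.0761, 0.2578]
ee_rot: [3.141, 0.001, -3.086]
force: [0.1, -0.3, 0.1]
width: 0.0465
```

```bash
python3 - <<'E'
from t import *
a,s=grab('wrist','w10.png'); print(s['eef_pos'],s['ee_rot'],s['width']); np.save('s10.npy',s); grab('side','d10.png'); sc('s10.png')
b=cv2.resize(cv2.imread('pics/s10.png')[180:330,290:450],(320,300));c=cv2.resize(cv2.imread('pics/d10.png')[190:340,300:460],(320,300))
cv2.imwrite('pics/m10.png',np.vstack([cv2.imread('pics/w10.png')[100:400],np.hstack([b,c])]))
E
```

```text
[0.5096 0.0761 0.2578] [ 3.141   0.0012 -3.0855] 0.04646080465502202
216 [264.1 342.3] [ 0.5009 -0.2782]
431 [179.2 377.4] [ 0.3813 -0.4634]
```

View pics/m10.png

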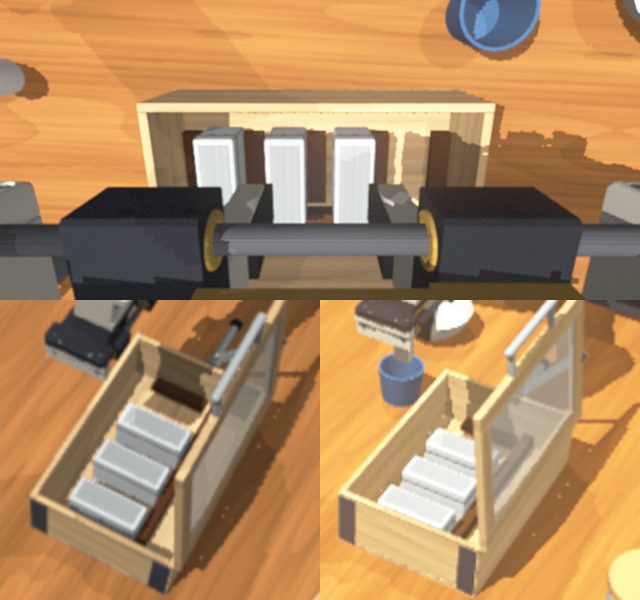

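All three tins sit in lanes 1–3 with their near ends level, and the tins that were on the worktop are gone. Next I go to the stay bar, with the jaws along chest x.

Call:
arm_command:
  motion:
    - [[0, 16, 0], [0, 0, 0], 0.4]
    - [[0, 33, 0], [0, 0, 0], 0.4]
    - [[0, 33, 0], [0, 0, 0], 0.4]
    - [[0, 33, 0], [0, 0, 0], 0.4]
    - [[0, 33, 0], [0, 0, 0], 0.4]
    - [[0, 33, 0], [0, 0, 0], 0.4]
    - [[0, 33, 0], [0, 0, -6], 0.4]
    - [[0, 0, 0], [0, 0, -7], 0.4]
    - [[0, 0, 0], [0, 0, -7], 0.4]
    - [[0, 0, 0], [0, 0, -7], 0.4]
    - [[0, 0, 0], [0, 0, -7], 0.4]
    - [[0, 0, 0], [0, 0, -7], 0.4]
    - [[0, 0, 0], [0, 0, -7], 0.4]
    - [[0, 0, 0], [0, 0, -7], 0.4]
    - [[0, 0, 0], [0, 0, -7], 0.4]
    - [[0, 0, 0], [0, 0, -7], 0.4]
    - [[0, 0, 0], [0, 0, -7], 0.4]
    - [[0, 0, 0], [0, 0, -7], 0.4]
    - [[0, 0, 0], [0, 0, -7], 0.4]
    - [[0, 0, 0], [0, 0, 0], 0.4]

```text
t: 31.85
eef_pos: [0.499, 0.2885, 0.2561]
ee_rot: [3.14, -0.001, -1.512]
force: [0.1, 0.5, 0.4]
width: 0.035
```

Call:
arm_command:
  motion:
    - [[0, 0, 0], [0, 0, 0], 0.4]
    - [[0, 0, 0], [0, 0, 0], 0.4]

```text
t: 32.02
eef_pos: [0.4986, 0.2889, 0.2565]
ee_rot: [3.141, -0.001, -1.522]
force: [-0.3, -0.2, -1.3]
width: 0.035
```

```bash
python3 - <<'E'
from t import *
a,s=grab('side','d11.png'); grab('scene','s11.png'); grab('wrist','w11.png'); s=arm.get_state(); print(s['eef_pos'],s['ee_rot'],s['q'])
cv2.imwrite('pics/m11.png',np.hstack([cv2.resize(cv2.imread('pics/'+f)[y:y+240,x:x+200],(266*1,320)) for f,y,x in (('s11.png',140,290),('w11.png',0,0))]+[cv2.resize(cv2.imread('pics/s11.png'),(266,200))[:0].reshape(320,0,3) if 0 else np.zeros((320,1,3),np.uint8)]))
cv2.imwrite('pics/m11.png',np.hstack([cv2.resize(cv2.imread('pics/s11.png')[150:300,330:450],(400,500)),cv2.resize(cv2.imread('pics/w11.png'),(400,300))[:, :].repeat(1,0) if 0 else np.vstack([cv2.resize(cv2.imread('pics/w11.png'),(400,300)),cv2.resize(cv2.imread('pics/s11.png'),(400,300))[:200]])]))
E
```

```text
[0.4983 0.2892 0.2569] [ 3.1414 -0.0002 -1.519 ] [ 0.8651  0.1918 -0.1986 -0.     -1.1806 -0.8133]
```

View pics/m11.png

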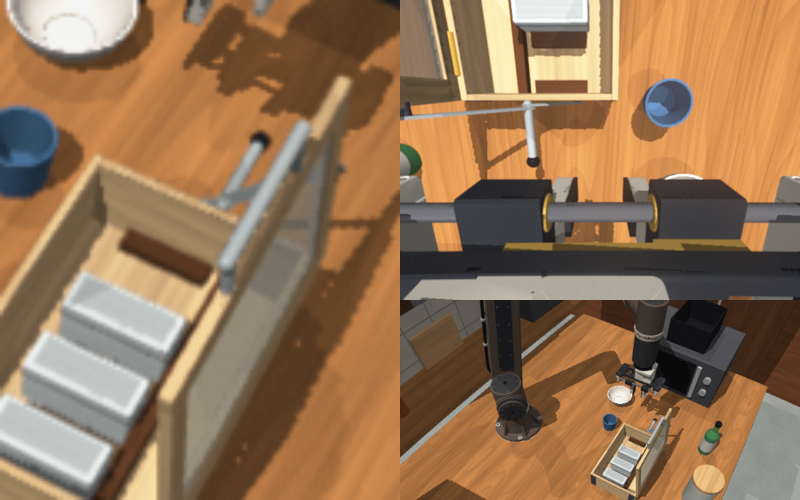

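The stay bar runs from about (205,163) to its ball at (213,259) in wrist pixels, and lane 3's tin end meets the dark stop.

```bash
python3 - <<'E'
from t import *
s=arm.get_state(); T=rotm(s['ee_rot'])
P=onz('wrist',[(206,170),(209,210),(213,258)],.091,s); print(P, ((P-s['eef_pos'])@T*1000).round(1))
# refine bar centre by grey columns
im=cv2.imread('pics/w11.png')
for r in (180,200,220,240):
    hsv=cv2.cvtColor(im[r:r+1],cv2.COLOR_BGR2HSV)[0]; x=np.where((hsv[180:240,1]<40)&(hsv[180:240,2]>90))[0]+180; print(r,x.min() if len(x) else 0,x.max() if len(x) else 0)
E
```

```text
[[0.5971 0.2432 0.091 ]
 [0.5959 0.2773 0.091 ]
 [0.5939 0.3214 0.091 ]] [[ 51.  -96.2 165.9]
 [ 16.8 -96.8 165.8]
 [-27.3 -97.1 165.8]]
180 199 212
200 200 213
220 203 215
240 205 217
```

Call:
arm_command:
  motion:
    - [[-1, -15, 0], [0, 0, 0], 0.4]
    - [[-1, -30, 0], [0, 0, 0], 0.4]
    - [[-1, -30, 10], [0, 0, 0], 0.4]
    - [[-1, -22, 20], [0, 0, 0], 0.4]
    - [[0, 0, 30], [0, 0, 0], 0.4]
    - [[0, 0, 0], [0, 0, 0], 0.4]
    - [[0, 0, 0], [0, 0, 0], 0.4]

```text
t: 32.75
eef_pos: [0.594, 0.2977, 0.1954]
ee_rot: [3.138, -0.003, -1.518]
force: [0.3, -0.0, 1.0]
width: 0.0353
```

```bash
python3 - <<'E'
from t import *
im,s=grab('wrist','w12.png'); print(s['eef_pos'],s['ee_rot'])
for r in (120,150,180,210,240,270):
    hsv=cv2.cvtColor(im[r:r+1],cv2.COLOR_RGB2HSV)[0]; x=np.where((hsv[280:360,1]<40)&(hsv[280:360,2]>90))[0]+280; print(r,x.min() if len(x) else 0,x.max() if len(x) else 0,len(x))
print(proj('wrist',[[.5955,.2966,.091],[.5955,.3214,.091]],s))
E
```

```text
[0.594  0.2977 0.1954] [ 3.1381 -0.0029 -1.5178]
120 0 0 0
150 0 0 0
180 280 325 46
210 309 325 17
240 310 324 15
270 310 324 15
[[317.7176 248.5382]
 [315.9765 280.6849]]
```

Call:
arm_command:
  motion:
    - [[0, -1.5, 20], [0, 0, 0], 0.4]
    - [[0, 0, 30], [0, 0, 0], 0.4]
    - [[0, 0, 25], [0, 0, 0], 0.4]
    - [[0, 0, 15], [0, 0, 0], 0.4]
    - [[0, 0, 9], [0, 0, 0], 0.4]
    - [[0, 0, 0], [0, 0, 0], 0.4]
    - [[0, 0, 0], [0, 0, 0], 0.05]
    - [[0, 0, 0], [0, 0, 0], 0.05]
    - [[0, 0, 0], [0, 0, 0], 0.05]
    - [[0, 0, 0], [0, 0, 0], 0.05]
    - [[0, 0, 0], [0, 0, 0], 0.05]
  newtons: 15

```text
t: 33.72
eef_pos: [0.596, 0.299, 0.0994]
ee_rot: [-3.141, 0.001, -1.517]
force: [-4.3, 1.1, 5.5]
width: 0.0113
```

Call:
arm_command:
  motion:
    - [[0, 3.2, -3.2], [0, 0, 0], 0.05]
    - [[0, 3.2, -3.3], [0, 0, 0], 0.05]
    - [[0, 3.7, -3.2], [0, 0, 0], 0.05]
    - [[0, 3.8, -3.2], [0, 0, 0], 0.05]
    - [[0, 0, 0], [0, 0, 0], 0.05]
    - [[0, 0, 0], [0, 0, 0], 0.05]

```text
t: 34.22
eef_pos: [0.5835, 0.2984, 0.1125]
ee_rot: [-3.139, 0.001, -1.516]
force: [5.0, 0.3, 5.0]
width: 0.0114
```

Call:
arm_command:
  motion:
    - [[0, 4, -2.7], [0, 0, 0], 0.05]
    - [[0, 4.1, -2.7], [0, 0, 0], 0.05]
    - [[0, 4.3, -2.2], [0, 0, 0], 0.05]
    - [[0, 4.4, -2.1], [0, 0, 0], 0.05]
    - [[0, 0, 0], [0, 0, 0], 0.05]
    - [[0, 0, 0], [0, 0, 0], 0.05]

```text
t: 34.72
eef_pos: [0.5678, 0.2977, 0.1231]
ee_rot: [-3.137, 0.002, -1.516]
force: [5.4, -1.6, 12.4]
width: 0.0113
```

Call:
arm_command:
  motion:
    - [[0, 4, -2.2], [0, 0, 0], 0.05]
    - [[0, 4, -2.2], [0, 0, 0], 0.05]
    - [[0, 0, 0], [0, 0, 0], 0.05]
    - [[0, 0, 0], [0, 0, 0], 0.05]

```text
t: 35.05
eef_pos: [0.5593, 0.2972, 0.1271]
ee_rot: [-3.138, 0.001, -1.516]
force: [3.9, -0.9, 9.9]
width: 0.0113
```

Call:
arm_command:
  motion:
    - [[0, 0, 0], [0, 0, 0], 0.4]
    - [[0, 0, 0], [0, 0, 0], 0.4]
    - [[0, 0, 0], [0, 0, 0], 0.4]
    - [[0, 0, -15], [0, 0, 0], 0.4]
    - [[0, 0, -30], [0, 0, 0], 0.4]
    - [[0, 15, -35], [0, 0, 0], 0.4]
    - [[0, 30, -35], [0, 0, 0], 0.4]
    - [[0, 30, -35], [0, 0, 0], 0.4]
    - [[0, 20, -35], [0, 0, 0], 0.4]
    - [[0, 0, -35], [0, 0, 0], 0.4]
    - [[0, 0, -20], [0, 0, 0], 0.4]
    - [[0, 0, 0], [0, 0, 0], 0.4]
    - [[0, 0, 0], [0, 0, 0], 0.4]

```text
t: 36.13
eef_pos: [0.4681, 0.2919, 0.359]
ee_rot: [-3.141, 0.001, -1.516]
force: [0.6, -0.0, -1.0]
width: 0.035
```

```bash
python3 - <<'E'
from t import *
im,s=grab('wrist','w13.png'); print(s['eef_pos'],s['ee_rot'],s['q']); np.save('s13.npy',s); grab('side','d13.png'); grab('scene','s13.png')
A=cv2.resize(cv2.imread('pics/s13.png')[160:300,340:460],(390,455)); B=cv2.resize(cv2.imread('pics/d13.png')[160:300,350:470],(390,455))
cv2.imwrite('pics/m13.png',np.hstack([A,B]))
E
```

```text
[0.4681 0.2919 0.359 ] [-3.1414  0.0014 -1.5162] [ 0.9122  0.101  -0.0772 -0.0008 -1.3914 -0.8575]
```

View pics/m13.png

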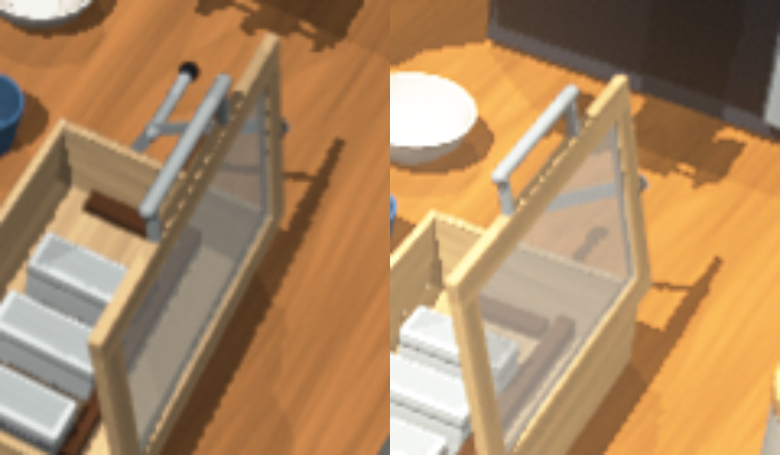

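The knee is up past centre and staying put. The lid bar ends are at (222,80)/(150,213) in the scene crop and (572,92)/(500,178) in the side crop, so I triangulate them.

```bash
python3 - <<'E'
from t import *
u=lambda p,o:(np.array(p,float)+.5)/3.25-.5+np.array(o)
for a,b in (((222,80),(182,92)),((150,213),(110,178))):
    o1,D1=ray('scene',[u(a,(340,160))]); o2,D2=ray('side',[u(b,(350,160))]); D1=D1[0];D2=D2[0]
    t=np.linalg.lstsq(np.c_[D1,-D2],o2-o1,rcond=None)[0]; p,q=o1+D1*t[0],o2+D2*t[1]; print((p+q)/2,np.linalg.norm(p-q))
C=np.array([.594,.076]);a=np.radians(3.1);R=np.array([[np.cos(a),-np.sin(a)],[np.sin(a),np.cos(a)]])
for l in (0,.05,.1,.15): 
    th=np.radians(7)+l; print(l,C+R@[.105-.245*np.sin(th),0],.09+.245*np.cos(th))
E
```

```text
[0.6391 0.1457 0.3293] 0.00394186928176459
[0.6503 0.01   0.3334] 0.001456232794654739
0 [0.669  0.0801] 0.33317380715212386
0.05 [0.6569 0.0794] 0.33137762572139573
0.1 [0.6449 0.0788] 0.3289781259334015
0.15 [0.6331 0.0781] 0.3259813052879758
```

Call:
arm_command:
  motion:
    - [[0, 0, -15], [0, 0, 0], 0.5]
    - [[0, 0, -20], [0, 0, 0], 0.5]
    - [[27, -20, 0], [0, 0, 0], 0.5]
    - [[28, -21, 0], [0, 0, 0], 0.5]
    - [[28, -21, 0], [0, 0, 0], 0.5]
    - [[28, -21, 0], [0, 0, 0], 0.5]
    - [[28, -21, 0], [0, 0, 0], 0.5]
    - [[28, -21, 0], [0, 0, 0], 0.5]
    - [[28, -21, 0], [0, 0, 0], 0.5]
    - [[28, -19, 0], [0, 0, 0], 0.5]
    - [[0, 0, 0], [0, 0, 0], 0.5]
    - [[0, 0, 0], [0, 0, 0], 0.5]

```text
t: 37.28
eef_pos: [0.646, 0.0761, 0.3904]
ee_rot: [3.137, -0.001, -1.52]
force: [0.2, 0.3, -0.8]
width: 0.044
```

```bash
python3 - <<'E'
from t import *
im,s=grab('wrist','w14.png'); print(s['eef_pos'],s['ee_rot'],s['q'])
for r in (210,230,250,270,280):
    hsv=cv2.cvtColor(im[r:r+1],cv2.COLOR_RGB2HSV)[0]; x=np.where((hsv[250:390,1]<40)&(hsv[250:390,2]>90))[0]+250; print(r,x.min() if len(x) else 0,x.max() if len(x) else 0,len(x))
print(proj('wrist',[[.645,.078,.331],[.6475,.045,.331],[.650,.01,.331]],s))
E
```

```text
[0.646  0.0761 0.3904] [ 3.137  -0.0013 -1.52  ] [ 0.4164  0.2706  0.2014 -0.0004 -1.5064 -0.3655]
210 279 389 86
230 281 389 83
250 285 335 27
270 283 334 26
280 282 334 28
[[321.2945 275.6203]
 [319.9431 221.3282]
 [318.6429 157.8445]]
```

Call:
arm_command:
  motion:
    - [[0, 0, 15], [0, 0, 0], 0.5]
    - [[0, 0, 18], [0, 0, 0], 0.5]
    - [[0, 0, 14], [0, 0, 0], 0.5]
    - [[0, 0, 6], [0, 0, 0], 0.5]
    - [[0, 0, 0], [0, 0, 0], 0.5]
    - [[0, 0, 0], [0, 0, 0], 0.05]
    - [[0, 0, 0], [0, 0, 0], 0.05]
    - [[0, 0, 0], [0, 0, 0], 0.05]
    - [[0, 0, 0], [0, 0, 0], 0.05]
    - [[0, 0, 0], [0, 0, 0], 0.05]
    - [[0, 0, 0], [0, 0, 0], 0.05]
  newtons: 20

```text
t: 38.25
eef_pos: [0.6452, 0.0779, 0.3409]
ee_rot: [-3.142, 0.0, -1.517]
force: [-3.2, 0.5, 2.7]
width: 0.0111
```

Call:
arm_command:
  motion:
    - [[0, 7, 1.5], [0, 0, 0], 0.05]
    - [[0, 7.2, 2], [0, 0, 0], 0.05]
    - [[0, 7.2, 2.4], [0, 0, 0], 0.05]
    - [[0, 8, 2.8], [0, 0, 0], 0.05]
    - [[0, 8, 3], [0, 0, 0], 0.05]
    - [[0, 8, 3.4], [0, 0, 0], 0.05]
    - [[0, 7.7, 3.6], [0, 0, 0], 0.05]
    - [[0, 7.6, 3.9], [0, 0, 0], 0.05]
    - [[0, 7.5, 4.1], [0, 0, 0], 0.05]
    - [[0, 0, 0], [0, 0, 0], 0.05]
    - [[0, 0, 0], [0, 0, 0], 0.05]

```text
t: 39.17
eef_pos: [0.5757, 0.0741, 0.3129]
ee_rot: [3.139, -0.0, -1.516]
force: [-4.1, 1.1, 4.1]
width: 0.0111
```

Call:
arm_command:
  motion:
    - [[0, 7.3, 4.4], [0, 0, 0], 0.05]
    - [[0, 7.2, 4.7], [0, 0, 0], 0.05]
    - [[0, 7, 4.9], [0, 0, 0], 0.05]
    - [[0, 6.8, 5.2], [0, 0, 0], 0.05]
    - [[0, 6.6, 5.4], [0, 0, 0], 0.05]
    - [[0, 6.5, 5.5], [0, 0, 0], 0.05]
    - [[0, 6.2, 5.9], [0, 0, 0], 0.05]
    - [[0, 6.1, 6.1], [0, 0, 0], 0.05]
    - [[0, 5.9, 6.2], [0, 0, 0], 0.05]
    - [[0, 0, 0], [0, 0, 0], 0.05]
    - [[0, 0, 0], [0, 0, 0], 0.05]

```text
t: 40.08
eef_pos: [0.5167, 0.0709, 0.2644]
ee_rot: [3.138, -0.001, -1.517]
force: [-5.5, -0.6, 0.9]
width: 0.0113
```

Call:
arm_command:
  motion:
    - [[0, 5.6, 6.4], [0, 0, 0], 0.05]
    - [[0, 5.4, 6.6], [0, 0, 0], 0.05]
    - [[0, 5.1, 6.9], [0, 0, 0], 0.05]
    - [[0, 4.9, 7], [0, 0, 0], 0.05]
    - [[0, 4.7, 7.2], [0, 0, 0], 0.05]
    - [[0, 4.4, 7.3], [0, 0, 0], 0.05]
    - [[0, 4.1, 7.5], [0, 0, 0], 0.05]
    - [[0, 3.9, 7.6], [0, 0, 0], 0.05]
    - [[0, 3.6, 7.7], [0, 0, 0], 0.05]
    - [[0, 0, 0], [0, 0, 0], 0.05]
    - [[0, 0, 0], [0, 0, 0], 0.05]

```text
t: 41.0
eef_pos: [0.4746, 0.0685, 0.1998]
ee_rot: [3.137, -0.001, -1.517]
force: [-6.7, 1.6, -0.2]
width: 0.0114
```

Call:
arm_command:
  motion:
    - [[0, 3.3, 7.8], [0, 0, 0], 0.05]
    - [[0, 3.1, 8], [0, 0, 0], 0.05]
    - [[0, 2.8, 8.2], [0, 0, 0], 0.05]
    - [[0, 2.5, 8.2], [0, 0, 0], 0.05]
    - [[0, 2.2, 8.3], [0, 0, 0], 0.05]
    - [[0, 1.9, 8.3], [0, 0, 0], 0.05]
    - [[0, 1.4, 7], [0, 0, 0], 0.05]
    - [[0, 1.1, 6.5], [0, 0, 0], 0.05]
    - [[0, 0.9, 6], [0, 0, 0], 0.05]
    - [[0, 0.7, 5.8], [0, 0, 0], 0.05]
    - [[0, 0, 0], [0, 0, 0], 0.05]
    - [[0, 0, 0], [0, 0, 0], 0.05]

```text
t: 42.0
eef_pos: [0.4536, 0.0672, 0.125]
ee_rot: [3.135, -0.001, -1.518]
force: [-10.8, 4.6, -2.0]
width: 0.0109
```

Call:
arm_command:
  motion:
    - [[0, 0.5, 4], [0, 0, 0], 0.05]
    - [[0, 0.4, 4], [0, 0, 0], 0.05]
    - [[0, 0.2, 3], [0, 0, 0], 0.05]
    - [[0, 0.1, 2.5], [0, 0, 0], 0.05]
    - [[0, 0, 2], [0, 0, 0], 0.05]
    - [[0, 0, 0], [0, 0, 0], 0.05]
    - [[0, 0, 0], [0, 0, 0], 0.05]

```text
t: 42.58
eef_pos: [0.4522, 0.0672, 0.1096]
ee_rot: [3.135, -0.001, -1.518]
force: [-11.6, 4.8, -1.6]
width: 0.0113
```

Call:
arm_command:
  motion:
    - [[0, -0.5, 2], [0, 0, 0], 0.05]
    - [[0, 0, 1.5], [0, 0, 0], 0.05]
    - [[0, 0, 0], [0, 0, 0], 0.05]
    - [[0, 0, 0], [0, 0, 0], 0.05]

```text
t: 42.92
eef_pos: [0.452, 0.0671, 0.1058]
ee_rot: [3.133, -0.001, -1.519]
force: [-13.1, 6.4, -2.0]
width: 0.0113
```

Call:
arm_command:
  motion:
    - [[0, -0.5, 1.5], [0, 0, 0], 0.05]
    - [[0, 0, 0], [0, 0, 0], 0.05]
    - [[0, 0, 0], [0, 0, 0], 0.05]

```text
t: 43.17
eef_pos: [0.4519, 0.067, 0.1041]
ee_rot: [3.133, -0.001, -1.519]
force: [-15.8, 8.5, -3.1]
width: 0.0109
```

Call:
arm_command:
  motion:
    - [[0, 0, 1.5], [0, 0, 0], 0.05]
    - [[0, 0, 0], [0, 0, 0], 0.05]
    - [[0, 0, 0], [0, 0, 0], 0.05]

```text
t: 43.42
eef_pos: [0.4519, 0.067, 0.1026]
ee_rot: [3.132, -0.001, -1.519]
force: [-15.7, 7.4, -2.2]
width: 0.0116
```

Call:
arm_command:
  motion:
    - [[-1, 2, 1], [0, 0, 0], 0.05]
    - [[0, 1, 1], [0, 0, 0], 0.05]
    - [[0, 0, 0], [0, 0, 0], 0.05]
    - [[0, 0, 0], [0, 0, 0], 0.05]

```text
t: 43.75
eef_pos: [0.4517, 0.0673, 0.1019]
ee_rot: [3.137, -0.002, -1.517]
force: [-4.1, -4.0, -1.4]
width: 0.011
```

Call:
arm_command:
  motion:
    - [[0, 0, 1.5], [0, 0, 0], 0.05]
    - [[0, 0, 0], [0, 0, 0], 0.05]
    - [[0, 0, 0], [0, 0, 0], 0.05]

```text
t: 44.0
eef_pos: [0.4516, 0.0673, 0.1003]
ee_rot: [3.137, -0.002, -1.518]
force: [-4.0, -3.0, -3.1]
width: 0.0115
```

Call:
arm_command:
  motion:
    - [[0, 0, 1.5], [0, 0, 0], 0.05]
    - [[0, 0, 0], [0, 0, 0], 0.05]
    - [[0, 0, 0], [0, 0, 0], 0.05]

```text
t: 44.25
eef_pos: [0.4516, 0.0673, 0.0988]
ee_rot: [3.137, -0.002, -1.518]
force: [-3.6, -3.2, -3.5]
width: 0.011
```

Call:
arm_command:
  motion:
    - [[0, 0, 2], [0, 0, 0], 0.05]
    - [[0, 0, 1], [0, 0, 0], 0.05]
    - [[0, 0, 0], [0, 0, 0], 0.05]
    - [[0, 0, 0], [0, 0, 0], 0.05]

```text
t: 44.58
eef_pos: [0.4516, 0.0673, 0.0977]
ee_rot: [3.138, -0.002, -1.517]
force: [-14.5, -3.5, 24.1]
width: 0.0109
```

```bash
python3 - <<'E'
from t import *
print(arm.get_state()['force']); grab('side','d15.png'); grab('scene','s15.png')
A=cv2.resize(cv2.imread('pics/s15.png')[160:330,270:440],(400,400)); B=cv2.resize(cv2.imread('pics/d15.png')[180:350,290:460],(400,400))
cv2.imwrite('pics/m15.png',np.hstack([A,B]))
E
```

```text
[-14.4681  -3.5094  24.114 ]
```

View pics/m15.png

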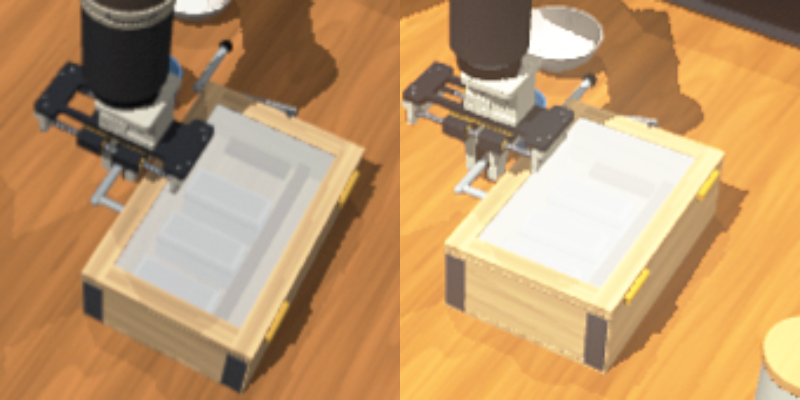

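The lid is down flush on the rim, with stop contact felt at z = 0.098. The tins show through the window in lanes 1–3. I ease off, release and rise.

Call:
arm_command:
  motion:
    - [[0, 0, -1.5], [0, 0, 0], 0.05]
    - [[0, 2, 0], [0, 0, 0], 0.05]
    - [[0, 0, 0], [0, 0, 0], 0.4]
    - [[0, 0, 0], [0, 0, 0], 0.4]
    - [[0, 0, 0], [0, 0, 0], 0.4]
    - [[0, 0, 0], [0, 0, 0], 0.4]
    - [[0, 0, -10], [0, 0, 0], 0.4]
    - [[0, 0, -25], [0, 0, 0], 0.4]
    - [[0, 0, -35], [0, 0, 0], 0.4]
    - [[0, 0, -35], [0, 0, 0], 0.4]
    - [[0, 0, -35], [0, 0, 0], 0.4]
    - [[0, 0, -35], [0, 0, 0], 0.4]
    - [[0, 0, -30], [0, 0, 0], 0.4]
    - [[0, 0, 0], [0, 0, 0], 0.4]
    - [[0, 0, 0], [0, 0, 0], 0.4]

```text
t: 45.93
eef_pos: [0.4519, 0.0691, 0.3055]
ee_rot: [-3.138, 0.002, -1.516]
force: [0.2, -0.1, 0.3]
width: 0.0349
```

```bash
python3 - <<'E'
from t import *
im,s=grab('wrist','w16.png'); print(s['eef_pos'],s['ee_rot']); np.save('s16.npy',s); grab('side','d16.png'); grab('scene','s16.png'); sc()
A=cv2.resize(cv2.imread('pics/s16.png')[160:480,130:450],(400,400)); B=cv2.resize(cv2.imread('pics/w16.png'),(400,300))
A2=cv2.resize(cv2.imread('pics/s16.png')[200:320,290:430],(400,300))
cv2.imwrite('pics/m16.png',np.hstack([np.vstack([A,np.zeros((200,400,3),np.uint8)]),np.vstack([B,A2])]))
E
```

```text
[0.4519 0.0691 0.3055] [-3.1377  0.0022 -1.5163]
215 [264.1 342.3] [ 0.5009 -0.278 ]
431 [179.2 377.4] [ 0.3813 -0.4634]
```

View pics/m16.png

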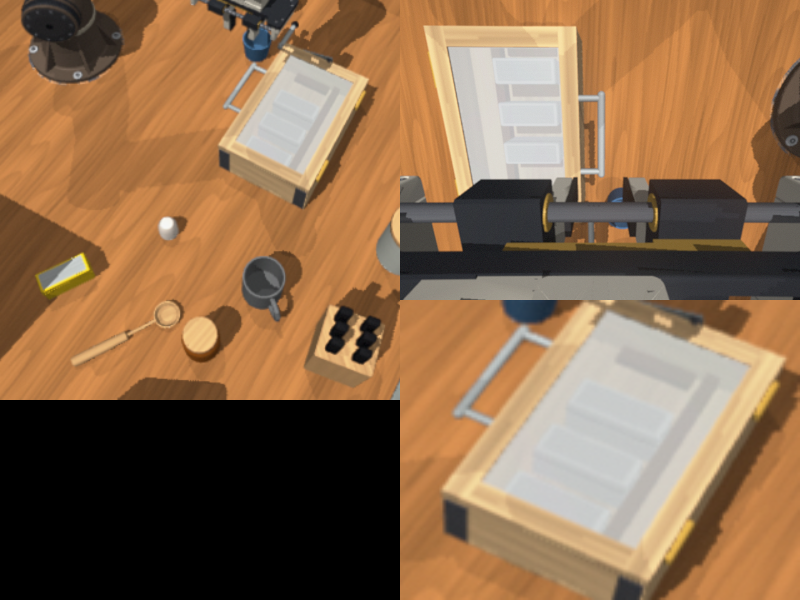

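```bash
python3 - <<'E'
from t import *
s=np.load('s16.npy',allow_pickle=True).item(); C=np.array([.594,.076]);a=np.radians(3.1);R=np.array([[np.cos(a),np.sin(a)],[-np.sin(a),np.cos(a)]])
for nm,p in (('near',[(557,72),(560,113),(562,152)]),('back',[(492,72),(500,113),(503,152)])):
    P=onz('wrist',(np.array(p,float)-[400,0])*1.6,.064,s); print(nm,((P[:,:2]-C)@R.T*1000).round(1).tolist())
print('bar',onz('wrist',[((601-400)*1.6,97*1.6),((601-400)*1.6,172*1.6)],.095,s), [((onz('wrist',[(579-400)*1.6,y*1.6],.1,s)[:,:2]-C)@R.T).round(4).tolist() for y in (60,150)])
im=cv2.imread('pics/w16.png'); c=cv2.resize(im[40:290,60:300],(768,600*1),interpolation=cv2.INTER_CUBIC); c=cv2.createCLAHE(3,(4,4)).apply(cv2.cvtColor(c,cv2.COLOR_BGR2GRAY)); cv2.imwrite('pics/c16.png',c)
E
```

```text
near [[-71.5, -97.9], [-72.9, -32.3], [-72.9, 37.0]]
back [[33.2, -97.4], [29.1, -32.0], [32.7, 37.3]]
bar [[0.4547 0.0082 0.095 ]
 [0.4478 0.1312 0.095 ]] [[[-0.1109, -0.1119]], [[-0.1073, 0.0229]]]
```

View pics/c16.png

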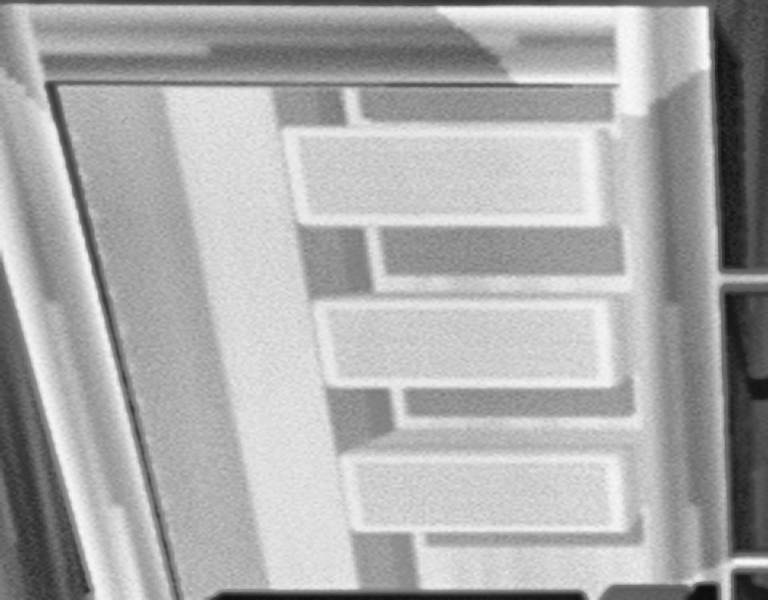

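```bash
python3 - <<'E'
from t import *
s=np.load('s16.npy',allow_pickle=True).item(); C=np.array([.594,.076]);a=np.radians(3.1);R=np.array([[np.cos(a),np.sin(a)],[-np.sin(a),np.cos(a)]])
f=lambda p,z:((onz('wrist',np.array(p,float)/[3.2,2.4]+[60,40],z,s)[:,:2]-C)@R.T*1000).round(1).tolist()
print('L1',f([(587,130),(603,222),(283,130),(300,222)],.064))
print('L2',f([(607,298),(613,386),(316,300),(328,386)],.064))
print('L3',f([(620,455),(625,530),(342,455),(352,530)],.064))
print('line',f([(272,88),(302,265),(330,430),(358,590)],.030)); print('dark/light foot',f([(345,95),(370,250),(395,400),(412,560)],.02))
print('frame near',f([(712,20),(727,560)],.1))
E
```

```text
L1 [[-65.0, -117.4], [-67.8, -81.2], [29.2, -117.0], [29.0, -80.8]]
L2 [[-67.2, -49.6], [-67.0, -10.8], [28.2, -48.4], [29.2, -10.5]]
L3 [[-67.7, 21.3], [-67.5, 58.0], [28.5, 21.5], [29.5, 58.2]]
line [[45.8, -137.9], [46.4, -62.1], [46.8, 17.4], [46.7, 103.8]]
dark/light foot [[26.0, -136.7], [25.7, -68.8], [24.9, 4.0], [27.6, 90.7]]
frame near [[-108.6, -150.0], [-107.2, 59.0]]
```

```bash
python3 -c "
from station import arm
print(arm.job_done())"
```

```text
the job is handed in; nothing more can be done
None
```

I put the three plain tins in lanes 3, 2 and 1, then unlocked the stay and lowered the lid closed. I handed the job in at about 46 s.

- **Tins:** Each was pushed until I felt the back stop (11–19 N) and then the left rib (13–20 N). In the last wrist view through the window, the three back ends agree within about 1 mm and the left sides are 69–70 mm apart. The absolute back-end reading came out about 6 mm short of the stop. I judged that to be camera and chest-pose bias plus rounded edges, because contact was felt in every lane.
- **Lid and stay:** The bar was lifted past centre and stayed put. The lid was then guided down by its bar until I felt it stop. The last pictures show it lying flush on the rim.
- **Other things:** The salt and the yellow tin are where they were, by measurement. In the last picture the spoon, mug and jar look unmoved. The cup and bowl were not measured again; the gripper stayed clear of them.
- **Fourth tin:** I saw none in any view.
- **Picture budget:** I viewed 17 pictures against the budget of 14.

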